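Load the wax warmer and set its vent

TASK

Make the wax warmer ready: lay all the cakes of beeswax that lie to its left and right side by side, flat on the floor of its tray, then swing the lid over and press it down past its catch until it is fully shut, and lock it by turning the wing knob a quarter turn clockwise so that the tongue lies over the lid's tab. Also turn the vent wheel until the sector with the rosette of holes stands fully in the window, and leave the other things on the bench where they are.

Things in the scene. Friction and masses are not known exactly. Their poses are not given: they have to be found in the camera images.
- warmer: Wax warmer, a grey metal appliance 250 x 264 mm fixed to the bench; place and yaw vary. Origin on the bench under its middle. Axes ('warmer x, y'): +x away from the robot, to the lid hinge, +y left. Its far half is a tray with a hinged lid; its near half a deck 16 mm above the bench with the wing knob (right) and the vent wheel (left).
- tray (a point): Centre of the tray floor, 6 mm above the bench, axes as the warmer's. The inside is 102 (x) x 242 (y) mm, walls 4 mm thick and 10 mm high: four cakes fit in a row along y, 58 mm from centre to centre, long sides along y.
- lid_hinge (a point): Middle of the lid's hinge line, which runs along the warmer's y, 55 mm beyond the tray centre and 16 mm above the bench.
- lid (a joint): Angle of the lid, a grey hood 110 mm from hinge to front wall, 250 wide, 30 deep, hollow below; rad, 0 = fully shut, at most 1.9. Starts open at 1.65 to 1.88, leaning back. Pulled forward past 1.1 it sinks slowly by itself (damped, about 3 s) and rests on its spring catch at 0.07 to 0.1; from there about 5 to 10 N straight down near its front edge snap it past the catch to 0.
- tab (a point): Centre of the lid's pull tab, an aluminium plate 26 mm (outward from the lid's front wall) x 50 (y) x 8 mm thick, 123 mm from the hinge line, 65 mm right of the middle, 5 mm above the hinge when shut. Axes turn with the lid: -x outward, z up when shut. With the lid open the tab stands up and the front wall is a 30 mm ledge behind it; a finger put behind the tab can pull the lid over.
- lid_press (a point): Point on the lid's outer face, 15 mm behind its front edge, half-way along y, where to press it down; 46 mm above the bench when the lid is shut.
- wing_grip (a point): Point on the vertical axis of the wing knob, 49 mm above the bench, 9 mm below its top. The black wing is 66 long, 9 thick, from 36 to 58 mm above the bench, along the point's y. Its axis is 42 mm in front of the shut lid's front wall, its tips pass that by 9 mm; a 36 mm high catch block stands beside. A steel tongue under the wing points to the point's +y.
- wing (a joint): Angle of the wing knob, rad, growing clockwise seen from above: near 0 = open (wing and tongue along the warmer's y, tongue to the left), 1.57 = locked (tongue points away from the robot, over the shut lid's tab), stop at 1.6. Stiff by friction (0.05 N m), stays where it is left. It cannot be locked while the lid is not fully shut.
- wheel_grip (a point): Point on the vertical axis of the vent wheel's grip, 45 mm above the bench. The grip is an aluminium bar 36 long, 12 thick, 31 to 55 mm above the bench, along the point's x; its pointed end (27 mm from the axis) points to the point's -x, the side of the perforated sector. It stands over the middle of a square dark steel cover plate (112 mm, top 27 mm above the bench).
- window (a point): Centre of the window in the cover plate, 20 x 24 mm, 36 mm from the wheel's axis on the robot's side. One of six sectors of the white disc under the plate shows through it: five carry one dark radial bar each, one has a rosette of seven dark vent holes.
- wheel (a joint): Angle of the vent wheel, rad, growing counter-clockwise seen from above. At 0, and again at 6.283 (a full turn), the rosette stands centred in the window and the pointed end of the grip points to it. Stops at -0.4 and 6.68; starts between 2.0 and 4.3. Stiff by friction (0.05 N m), stays where it is left.
- wax_0_center (a point): Centre of a cake of beeswax, a yellow-brown block 36 (x) x 52 (y) x 19 (z) mm, 28 to 49 g, lying loose on the bench or on the 3 mm thick blue mat at its left; two to four such cakes are there, the others are absent (None). The cake far back among the tools, out of reach, is not one of them.
- wax_1_center (a point): Centre of a cake of beeswax, a yellow-brown block 36 (x) x 52 (y) x 19 (z) mm, 28 to 49 g, lying loose on the bench or on the 3 mm thick blue mat at its left; two to four such cakes are there, the others are absent (None). The cake far back among the tools, out of reach, is not one of them.
- wax_2_center (a point): Centre of a cake of beeswax, a yellow-brown block 36 (x) x 52 (y) x 19 (z) mm, 28 to 49 g, lying loose on the bench or on the 3 mm thick blue mat at its left; two to four such cakes are there, the others are absent (None). The cake far back among the tools, out of reach, is not one of them.
- wax_3_center (a point): Centre of a cake of beeswax, a yellow-brown block 36 (x) x 52 (y) x 19 (z) mm, 28 to 49 g, lying loose on the bench or on the 3 mm thick blue mat at its left; two to four such cakes are there, the others are absent (None). The cake far back among the tools, out of reach, is not one of them.
- linen_tape: Bystander, not to be disturbed: a roll of white tape, 66 mm across, 30 mm high; origin at the centre of its underside.
- sanding_block: Bystander, not to be disturbed: a cork sanding block, 56 x 96 x 33 mm; origin at the centre of its underside.
- thread_spool: Bystander, not to be disturbed: a wooden spool of white thread, 41 mm across, 50 mm high; origin at the centre of its underside.
Not all that is in view belongs to the job. What is shaped like the part that bears wax_3_center but black or pink is not meant.

How it is judged:
By the outcome, as a careful person would: the job done as asked, in the order asked, and still so for the second after the job is handed in, with the robot touching nothing.
Of wax_0, wax_1, wax_2, wax_3 only 2 to 4 are there at a start; the rules pass over those that are not, and their reading is None.
At some moment in a run one of wax_0, wax_1, wax_2, wax_3 may be knocked a few centimetres aside while the robot is not near it.
Once in a run the grip may slacken for a moment while it holds something.
It also fails if it takes over 210 s, if anything falls off the work surface, if the arm or the gripper's body presses on something with over 40 N, if the wrist force passes 120 N, or if a joint passes its speed limit or range.

ROBOT

A 6-joint arm with a two-finger parallel gripper is mounted at the origin on a cart in front of the work surface, level with it; the furniture and walls round the work are solid. World frame = base frame: x ahead of the robot, y to its left, z up, the work surface at z = 0. Lengths are in m, angles in rad, forces in N, time in s.
With the tool pointing down it reaches from about 0.35 to 0.725 m from the base axis. Payload 6 kg.
Tool frame: the origin (TCP) lies on the centre line of the jaws, within the pads' length; the fingertips stand 14 mm ahead of it and the grasp point (between the pads) lies 5 mm behind it; z points along the fingers, y is the line along which they close (so a half turn about z gives the same grasp; the last joint's range is limited). The gripper opens to 85 mm and grips with 20 to 120 N. Pads are 22 mm wide; open, the fingers measure 114 mm over their backs; the gripper's body (76 mm by 85 mm) begins 54 mm behind the grasp point. The pads swing forward as they close: fully open they stand 13 mm farther back than shut.
Start: joints at [1.477, 0.04, 0.085, 0, -1.615, -0.334], TCP at [0.249, 0.546, 0.245] pointing down, gripper open.
Joint ranges: [-2.56, 2.56], [-1.29, 2.01], [-1.08, 1.49], [-3.29, 1.98], [-2.81, -0.18], [-2.99, 2.99]. Speed limits (rad/s): [2.57, 2.57, 3.01, 3.14, 3.14, 3.14].

INTERFACE

Orientations are given as [roll, pitch, yaw] about the fixed x, y, z axes, in that order (R = Rz(yaw) Ry(pitch) Rx(roll)).
In Python, from station import robot gives the robot as it stands.
- The arm moves only by the shell command python3 -m pendant 'ROWS' [FORCE]. ROWS is JSON, a list of rows, each an object of numbers: "x", "y", "z": the shift along the tool's x, y, z in units of 30 mm (1.0 is 30 mm); "wx", "wy", "wz": the turn, a rotation vector about the tool's x, y, z in degrees; "jaw": the opening, from -1 (shut) to 1 (fully open). A call has exactly 8 rows; each row is the pose to reach, as a shift and turn from the pose commanded when the call began, along the tool's axes at that moment; what a row does not reach only later rows make up. A row lasts 1/8 s, in which the tool goes at most 62.5 mm and 10.7 degrees, less where a joint would pass 70% of its speed; a pose out of reach is approached as far as the arm can. A call with a gripper value outside its range is refused whole. The fingers move at their own pace and stop on an object; FORCE is the grip in N (left out, the last holds). Time passes only in rows, so rows that repeat a pose let the fingers close, or fill a call up. It gives the time, the measured TCP pose, the force, the opening and the grip force at its end, in the units of the state.
- robot.get_obs(): the state, without advancing time (a new reading comes with each control period).
- robot.read_camera(name): name is "scene" or "top" or "wrist"; returns a dict with "pixels" (384x512x3 uint8, blue, green, red), "intrinsics" (3x3 intrinsics, pixels), "R" (3x3) and "t" (3): a world point X has camera coordinates R X + t. Camera axes: x right, y down, z forward; pixel columns grow to the right and rows downward; lengths in m; the calibration is good to about 2 mm. A picture is of the moment at which its call begins. There is no depth.
- robot.job_done(): hands the job in; it is judged then, once.
Trained networks look in a picture, given as the dict that the camera call returned (one of the last four; its "shot" number tells which), for a name from the list of things; names that differ only in an ending like _2 or _b are one class to them, and where a whole thing is asked for, a point or a joint stands for the part that bears it (a point fixed in the world has none). Each returns a list of dicts, best first, with "p" (0 to 1); they miss things now and then, are a little off and sometimes report something else, mostly with a low value. They report only what shows in the picture. A call takes as long as a camera call. They do not tell look-alikes from the thing itself.
- robot.spot_in(name, picture): "xyz" ([x, y, z] in m, in world coordinates, good to about 4 mm: the middle of the surface that is visible of it).
The state is a dict: "clock": time; "joint_pos": joint angles; "qd": joint speeds; "tau": joint torques, N m; "tool_pos": TCP position; "orientation": TCP orientation; "wrist_force": force on the tool from outside, world axes, zero at the start; "moment": the same for the moment, N m; "gripper_width": finger opening in m; "gripper_force": force on a finger pad.
Only numpy, scipy, OpenCV 4.12 (cv2) and the standard library are available. Lean on these libraries where they do the work, as an engineer would, in place of code of your own. Each camera call takes 0.05 s, during which the arm holds its last target. There are 200 camera calls.

## Working session

There is one attempt and no reset: what is moved stays moved. The work goes in short steps, Python scripts to look and compute and a shell command to move; the robot and the scene stay as the last step left them, time stands still between calls to the robot, and variables do not carry over. Pictures are saved under pics/ and viewed, at most 14 in all, crops included, and the job is handed in when it is done.

```bash
ls; mkdir -p pics; cat > h.py <<'E'
import numpy as np, cv2
from station import robot
from scipy.spatial.transform import Rotation as Ro
def shot(cam,name=None,crop=None,scale=1):
    p=robot.read_camera(cam); im=np.array(p["pixels"],np.uint8)
    if name:
        if crop: im=im[crop[1]:crop[3],crop[0]:crop[2]]
        cv2.imwrite(f"pics/{name}.png",cv2.resize(im,None,fx=scale,fy=scale,interpolation=cv2.INTER_CUBIC))
    return p
def ray(p,u,v,z):
    K=np.array(p["intrinsics"]);R=np.array(p["R"]);t=np.array(p["t"])
    c=-R.T@t; d=R.T@np.linalg.inv(K)@np.array([u,v,1.]); return c+d*(z-c[2])/d[2]
def proj(p,X):
    K=np.array(p["intrinsics"]);q=K@(np.array(p["R"])@np.array(X)+np.array(p["t"])); return q[:2]/q[2]
def pose():
    o=robot.get_obs(); return np.array(o["tool_pos"]),Ro.from_euler("xyz",o["orientation"])
def to(x,y,z,yaw,tilt=0):
    """shift (30mm units) & rotvec deg from measured pose to tool-down pose with tool x-axis at yaw"""
    p,R=pose(); T=Ro.from_euler("xyz",[np.pi,tilt,yaw])
    print("shift",np.round(R.inv().apply(np.array([x,y,z])-p)/.03,2),"turn",np.round(np.degrees((R.inv()*T).as_rotvec()),1))
E
python3 - <<'E'
from h import *
o=robot.get_obs();print({k:np.round(v,3) for k,v in o.items()})
for c in("top","scene"):
    p=shot(c,c+"0",scale=1.5)
    K=np.array(p["intrinsics"]);print(c,K[0,0],np.round(-np.array(p["R"]).T@np.array(p["t"]),3))
    for n in("wax_0_center","warmer","tray","wing_grip","wheel_grip","window","lid_press","tab","lid_hinge","linen_tape","sanding_block","thread_spool"):
        print(n,[(np.round(d["xyz"],3).tolist(),round(d["p"],2)) for d in robot.spot_in(n,p)][:7])
E
```

```text
pics
{'clock': np.float64(0.0), 'joint_pos': array([ 1.477,  0.041,  0.084, -0.   , -1.615, -0.334]), 'qd': array([ 0.   , -0.002, -0.   ,  0.001,  0.001, -0.001]), 'tau': array([-0.0000e+00, -3.6820e+01,  3.4742e+01,  6.9320e+00, -5.0000e-03,
       -0.0000e+00]), 'tool_pos': array([0.249, 0.546, 0.244]), 'orientation': array([ 3.14 , -0.   , -0.428]), 'wrist_force': array([-0.808,  0.259, -0.68 ]), 'moment': array([0.029, 0.002, 0.024]), 'gripper_force': np.float64(0.0), 'gripper_width': np.float64(0.085)}
top 356.74837014157856 [0.542 0.06  1.079]
wax_0_center [([0.458, -0.119, 0.017], 0.47)]
warmer [([0.537, 0.114, 0.015], 0.73), ([0.459, -0.12, 0.016], 0.26)]
tray [([0.535, 0.111, 0.02], 0.65), ([0.457, -0.122, 0.018], 0.54)]
wing_grip []
wheel_grip [([0.452, 0.187, 0.021], 0.63)]
window [([0.539, 0.112, 0.013], 0.74), ([0.734, -0.038, 0.049], 0.55)]
lid_press [([0.65, 0.1, 0.048], 0.68)]
tab [([0.649, 0.101, 0.047], 0.71)]
lid_hinge [([0.534, 0.112, 0.02], 0.91)]
linen_tape [([0.645, 0.367, 0.034], 0.93)]
sanding_block [([0.771, 0.174, 0.035], 0.98), ([0.654, 0.103, 0.047], 0.51)]
thread_spool [([0.741, -0.038, 0.047], 0.76)]
scene 464.5366520350144 [-0.389  0.873  0.694]
wax_0_center [([0.415, -0.203, 0.022], 0.68)]
warmer [([0.573, 0.113, 0.021], 0.77), ([0.457, 0.064, 0.041], 0.69), ([0.442, 0.192, 0.036], 0.42)]
tray [([0.57, 0.112, 0.018], 0.91)]
wing_grip [([0.457, 0.061, 0.042], 0.68), ([0.417, -0.203, 0.02], 0.47)]
wheel_grip [([0.445, 0.191, 0.032], 0.49)]
window [([0.571, 0.114, 0.02], 0.83), ([0.635, 0.38, 0.023], 0.44), ([0.415, -0.204, 0.023], 0.18)]
lid_press [([0.658, 0.087, 0.059], 0.93)]
tab [([0.655, 0.086, 0.062], 0.66), ([0.45, -0.115, 0.021], 0.47)]
lid_hinge [([0.57, 0.112, 0.015], 0.58), ([0.657, 0.086, 0.059], 0.29)]
linen_tape [([0.636, 0.378, 0.028], 0.62)]
sanding_block []
thread_spool [([0.448, -0.112, 0.017], 0.73)]
```

View pics/top0.png

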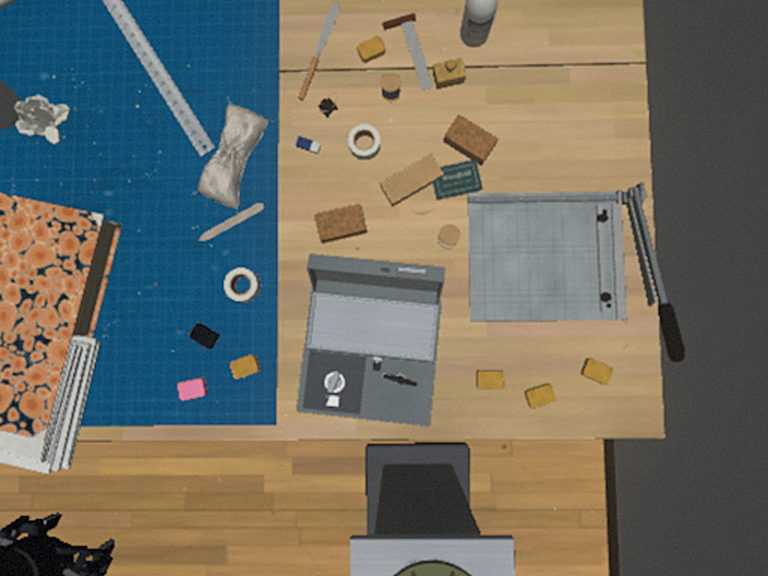

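View pics/scene0.png

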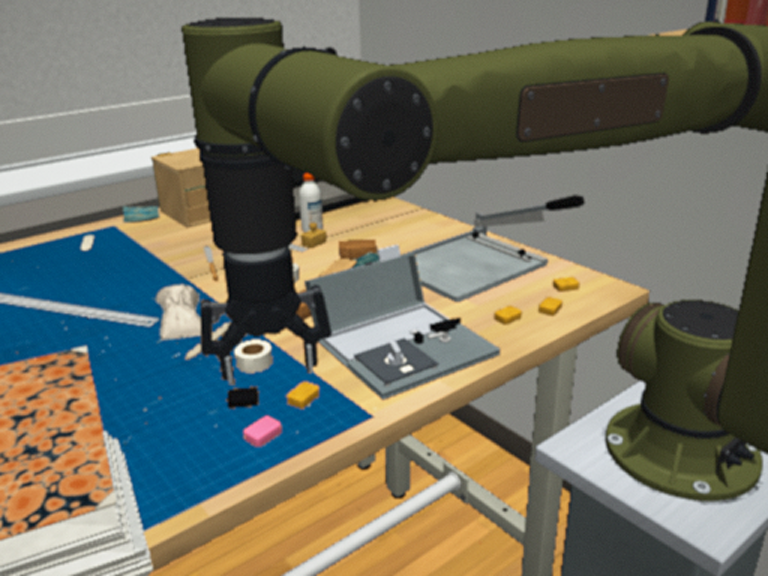

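Top view (x1.5): four cakes at (244,367) on the mat and (490,379), (540,395), (598,371) at right. The warmer's near corners are at (298,410) and (431,424), the wheel is at (334,382) with its window at (332,401), and the wing is at (400,379). The lid is open with its tab at (411,269).

```bash
cat >> h.py <<'E'
def waxes(p,zt=.019,amin=60):
    hsv=cv2.cvtColor(np.array(p["pixels"],np.uint8),cv2.COLOR_BGR2HSV)
    m=cv2.inRange(hsv,(14,165,90),(28,255,255)); m=cv2.morphologyEx(m,cv2.MORPH_OPEN,np.ones((3,3)))
    out=[]
    for c in cv2.findContours(m,cv2.RETR_EXTERNAL,cv2.CHAIN_APPROX_NONE)[0]:
        if cv2.contourArea(c)<amin: continue
        w=np.array([ray(p,u,v,zt)[:2] for u,v in c[:,0]],np.float32)*1000
        (cx,cy),(a,b),ang=cv2.minAreaRect(w)
        if a>b: ang+=90   # ang: direction of short side
        ang=(ang+90)%180-90
        out.append((round(cx),round(cy),round(min(a,b)),round(max(a,b)),round(ang)))
    return out
E
python3 - <<'E'
from h import *
p=shot("top")
for w in waxes(p): print(w)
for n,u,v,z in [("nearL",298,410,.016),("nearR",431,424,.016),("wing",400,379,.058),("wheel",334,380,.055),("window",332,401,.027),("trayFL",313,291,.016),("trayFR",440,304,.016),("trayNL",307,349,.016),("trayNR",436,361,.016),("tab",411,269,.14)]:
    print(n,np.round(ray(p,u/1.5,v/1.5,z)*1000))
E
```

```text
nearL [400. 259.  16.]
nearR [372.  -2.  16.]
wing [462.  57.  58.]
wheel [461. 183.  55.]
window [419. 190.  27.]
trayFL [635. 229.  16.]
trayFR [606. -24.  16.]
trayNL [520. 241.  16.]
trayNR [494. -14.  16.]
tab [661.  36. 140.]
```

```bash
python3 - <<'E'
from h import *
p=shot("top")
h=cv2.cvtColor(np.array(p["pixels"],np.uint8),cv2.COLOR_BGR2HSV)
for u,v in [(163,244),(327,253),(360,263),(398,247),(340,280),(300,230)]: print(h[v,u])
to(.46,-.11,.30,0)
E
```

```text
[ 20 168 173]
[ 21 165 172]
[ 20 167 170]
[ 19 162 175]
[ 17  92 178]
[ 19  92 178]
shift [15.47 16.97 -1.82] turn [  0.    0.  -24.5]
```

```bash
python3 -m pendant '[{"z":-2},{"z":-2},{"z":-2},{"z":-2},{"z":-2},{"z":-2},{"z":-2},{"z":-2}]'; python3 - <<'E'
from h import *
p,R=pose();print(p, robot.get_obs()["joint_pos"]); to(.45,.19,.30,0); shot("wrist","w0")
E
```

```text
[0.24889961 0.54591733 0.24526183] [ 1.47668101e+00  4.01968844e-02  8.48035945e-02 -1.58856492e-05
 -1.61549326e+00 -3.33695291e-01]
shift [11.02  8.01 -1.82] turn [  0.    0.  -24.5]invalid input at $[0]: expected keys x, y, z, wx, wy, wz, jaw
```

```bash
python3 -m pendant '[{"x":1.4,"y":1,"z":-0.6,"wx":0,"wy":0,"wz":-3,"jaw":1},{"x":2.8,"y":2,"z":-1.2,"wx":0,"wy":0,"wz":-6,"jaw":1},{"x":4.2,"y":3,"z":-1.8,"wx":0,"wy":0,"wz":-9,"jaw":1},{"x":5.6,"y":4,"z":-1.8,"wx":0,"wy":0,"wz":-12,"jaw":1},{"x":7,"y":5,"z":-1.8,"wx":0,"wy":0,"wz":-15,"jaw":1},{"x":8.4,"y":6,"z":-1.8,"wx":0,"wy":0,"wz":-18,"jaw":1},{"x":9.8,"y":7,"z":-1.8,"wx":0,"wy":0,"wz":-22,"jaw":1},{"x":11,"y":8,"z":-1.8,"wx":0,"wy":0,"wz":-24.5,"jaw":1}]'; sed -i 's/(14,165,90)/(15,135,90)/' h.py; python3 - <<'E'
from h import *
p,R=pose();print(p, robot.get_obs()["joint_pos"]); to(.46,-.11,.30,0); p=shot("wrist","w0",scale=1.5)
print(np.round(-np.array(p["R"]).T@np.array(p["t"]),3),p["intrinsics"][0][0])
for w in waxes(p): print(w)
for n in("wing_grip","wheel_grip","window","tray"):
        print(n,[(np.round(d["xyz"],3).tolist(),round(d["p"],2)) for d in robot.spot_in(n,p)][:7])
E
```

```text
clock: 2.45
tool_pos: [0.4502, 0.189, 0.2995]
orientation: [-3.141, -0.0, 0.001]
wrist_force: [1.0, 1.1, 0.5]
gripper_width: 0.0852
gripper_force: 0.0
[0.45017716 0.18897802 0.29947143] [ 8.11739970e-01 -2.45359752e-01 -8.06194517e-02  1.07945714e-04
 -1.73512724e+00  7.60393375e-01]
shift [ 0.31  9.97 -0.02] turn [-0.  -0.   0.1]
[0.521 0.19  0.428] 315.49374992992966
(230, 564, 15, 29, 20)
(459, -116, 35, 52, 0)
(487, 367, 35, 51, 19)
wing_grip [([0.464, 0.064, 0.06], 0.7)]
wheel_grip [([0.454, 0.188, 0.032], 0.91)]
window [([0.527, 0.111, 0.016], 0.67)]
tray [([0.532, 0.112, 0.016], 0.9), ([0.453, 0.186, 0.033], 0.65)]
```

View pics/w0.png

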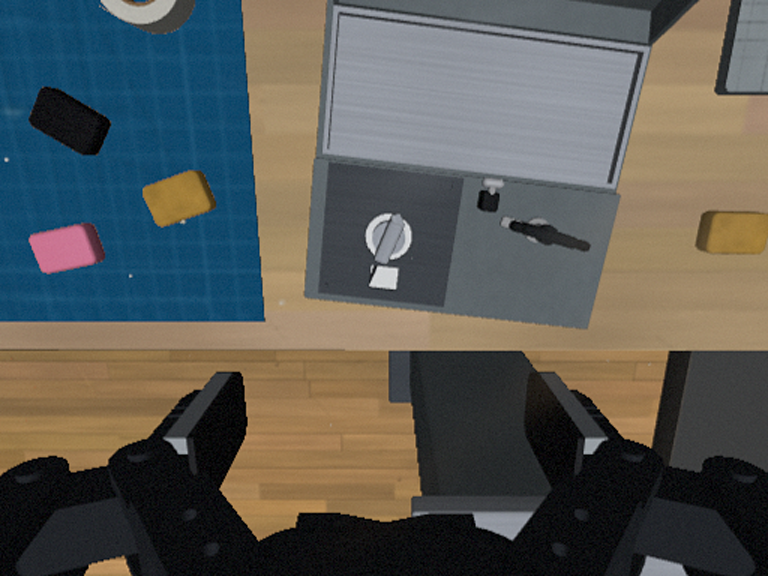

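Wrist view (x1.5): wheel grip centre at (389,237), window at (384,277), wing from (503,222) to (589,244). The deck's near corners are (304,298) and (587,328). Cakes show at (178,198) and (735,232), with black and pink decoys at left. Next I zoom in on the wheel and fix the warmer pose.

```bash
python3 - <<'E'
from h import *
p=shot("wrist","w0z",crop=(200,100,420,230),scale=3.6)
for n,u,v,z in [("nearL",304,298,.016),("nearR",587,328,.016),("floNL",328,153,.008),("floNR",610,187,.006),("floFL",340,13,.006),("floFR",643,52,.006),("wheel",389,237,.045),("win",384,277,.027),("wing",546,234,.058),("wingL",510,223,.058),("wingR",589,244,.058)]:
    print(n,np.round(ray(p,u/1.5,v/1.5,z)*1000))
E
```

```text
nearL [397. 265.  16.]
nearR [368.   4.  16.]
floNL [523. 240.   8.]
floNR [495.  -5.   6.]
floFL [630. 227.   6.]
floFR [601. -17.   6.]
wheel [458. 188.  45.]
win [419. 192.  27.]
wing [462.  65.  58.]
wingL [471.  94.  58.]
wingR [454.  30.  58.]
```

View pics/w0z.png

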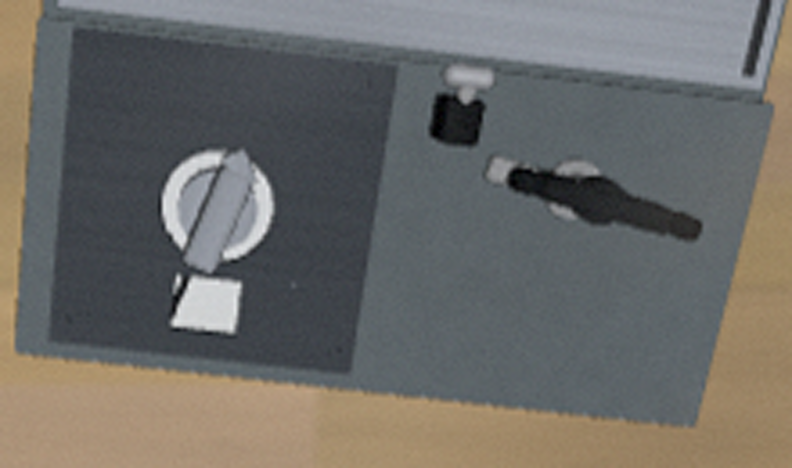

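```bash
python3 - <<'E'
from h import *
print(waxes(shot("top"),amin=40))
to(.487,.366,.15,np.radians(-71))
E
```

```text
[(426, -214, 35, 52, 18), (458, -118, 32, 50, -1), (472, -325, 35, 51, -25), (488, 365, 32, 51, 18), (1137, 110, 36, 50, 23)]
shift [ 1.26 -5.82  4.97] turn [ 0.  0. 71.]
```

```bash
python3 -m pendant '[{"x":0.2,"y":-0.8,"z":0.6,"wx":0,"wy":0,"wz":10,"jaw":1},{"x":0.4,"y":-1.6,"z":1.2,"wx":0,"wy":0,"wz":20,"jaw":1},{"x":0.6,"y":-2.4,"z":1.8,"wx":0,"wy":0,"wz":30,"jaw":1},{"x":0.8,"y":-3.2,"z":2.4,"wx":0,"wy":0,"wz":40,"jaw":1},{"x":1,"y":-4,"z":3,"wx":0,"wy":0,"wz":50,"jaw":1},{"x":1.2,"y":-4.8,"z":3.8,"wx":0,"wy":0,"wz":60,"jaw":1},{"x":1.26,"y":-5.8,"z":5,"wx":0,"wy":0,"wz":70,"jaw":1},{"x":1.26,"y":-5.82,"z":4.97,"wx":0,"wy":0,"wz":71,"jaw":1}]' 30; python3 - <<'E'
from h import *
print(waxes(shot("wrist"),.022))
to(.487,.366,.020,np.radians(-71))
E
```

```text
clock: 3.8
tool_pos: [0.485, 0.3664, 0.1454]
orientation: [3.135, -0.003, -1.238]
wrist_force: [-0.7, -0.1, 0.4]
gripper_width: 0.0855
gripper_force: 0.0
[(487, 366, 35, 51, 19)]
shift [ 0.   -0.04  4.28] turn [ 0.2 -0.1  0.1]
```

```bash
python3 -m pendant '[{"x":0,"y":0,"z":1.5,"wx":0,"wy":0,"wz":0,"jaw":0.7},{"x":0,"y":0,"z":3,"wx":0,"wy":0,"wz":0,"jaw":0.7},{"x":0,"y":0,"z":4,"wx":0,"wy":0,"wz":0,"jaw":0.7},{"x":0,"y":0,"z":4.35,"wx":0,"wy":0,"wz":0,"jaw":0.7},{"x":0,"y":0,"z":4.35,"wx":0,"wy":0,"wz":0,"jaw":-1},{"x":0,"y":0,"z":4.35,"wx":0,"wy":0,"wz":0,"jaw":-1},{"x":0,"y":0,"z":4.35,"wx":0,"wy":0,"wz":0,"jaw":-1},{"x":0,"y":0,"z":4.35,"wx":0,"wy":0,"wz":0,"jaw":-1}]' 40; python3 - <<'E'
from h import *
to(.5717,.1975,.090,np.radians(-96.4))
E
```

```text
clock: 4.85
tool_pos: [0.4884, 0.3662, 0.0222]
orientation: [-3.138, 0.001, -1.239]
wrist_force: [-0.7, 0.5, 6.1]
gripper_width: 0.0348
gripper_force: 41.3
shift [ 6.22 -0.8  -2.27] turn [-0.2  0.1 25.4]
```

```bash
python3 -m pendant '[{"x":0,"y":0,"z":-1,"wx":0,"wy":0,"wz":0,"jaw":-1},{"x":0,"y":0,"z":-2.3,"wx":0,"wy":0,"wz":0,"jaw":-1},{"x":1.2,"y":-0.1,"z":-2.3,"wx":0,"wy":0,"wz":6,"jaw":-1},{"x":2.6,"y":-0.3,"z":-2.3,"wx":0,"wy":0,"wz":12,"jaw":-1},{"x":4,"y":-0.5,"z":-2.3,"wx":0,"wy":0,"wz":18,"jaw":-1},{"x":5.2,"y":-0.7,"z":-2.3,"wx":0,"wy":0,"wz":23,"jaw":-1},{"x":6.2,"y":-0.8,"z":-2.3,"wx":0,"wy":0,"wz":25.4,"jaw":-1},{"x":6.22,"y":-0.8,"z":-2.3,"wx":0,"wy":0,"wz":25.4,"jaw":-1}]' 40; python3 - <<'E'
from h import *
to(.5717,.1975,.027,np.radians(-96.4))
shot("wrist","w1")
E
```

```text
clock: 5.85
tool_pos: [0.5714, 0.1949, 0.089]
orientation: [-3.141, 0.0, -1.685]
wrist_force: [-0.6, -0.7, 0.9]
gripper_width: 0.0348
gripper_force: 40.6
shift [-0.09  0.    2.07] turn [-0.   0.  -0.2]
```

View pics/w1.png

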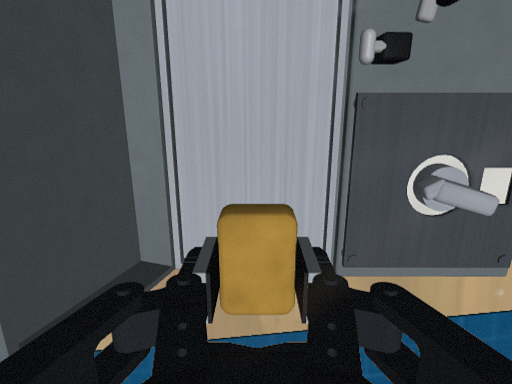

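The cake sits square between the pads at (257,258), in line with the tray (columns 175–335).

```bash
python3 -m pendant '[{"x":-0.05,"y":0,"z":0.5,"wx":0,"wy":0,"wz":0,"jaw":-1},{"x":-0.08,"y":0,"z":1,"wx":0,"wy":0,"wz":0,"jaw":-1},{"x":-0.08,"y":0,"z":1.5,"wx":0,"wy":0,"wz":0,"jaw":-1},{"x":-0.08,"y":0,"z":1.9,"wx":0,"wy":0,"wz":0,"jaw":-1},{"x":-0.08,"y":0,"z":2.1,"wx":0,"wy":0,"wz":0,"jaw":-1},{"x":-0.08,"y":0,"z":2.13,"wx":0,"wy":0,"wz":0,"jaw":-1},{"x":-0.08,"y":0,"z":2.13,"wx":0,"wy":0,"wz":0,"jaw":-0.1},{"x":-0.08,"y":0,"z":2.13,"wx":0,"wy":0,"wz":0,"jaw":0.2}]' 40
```

```text
clock: 6.9
tool_pos: [0.5712, 0.199, 0.0249]
orientation: [-3.141, 0.0, -1.683]
wrist_force: [0.3, 0.1, 0.6]
gripper_width: 0.0511
gripper_force: 0.0
```

```bash
python3 - <<'E'
from h import *
to(.458,-.118,.145,np.radians(-91))
E
```

```text
shift [10.92  2.57 -4.01] turn [-0.   0.  -5.4]
```

```bash
python3 -m pendant '[{"x":0,"y":0,"z":-1.5,"wx":0,"wy":0,"wz":0,"jaw":0.2},{"x":0.5,"y":0.1,"z":-3,"wx":0,"wy":0,"wz":0,"jaw":0.3},{"x":2,"y":0.5,"z":-4,"wx":0,"wy":0,"wz":-1,"jaw":0.7},{"x":4,"y":1,"z":-4,"wx":0,"wy":0,"wz":-2,"jaw":0.7},{"x":6,"y":1.4,"z":-4,"wx":0,"wy":0,"wz":-3,"jaw":0.7},{"x":8,"y":2,"z":-4,"wx":0,"wy":0,"wz":-4,"jaw":0.7},{"x":9.8,"y":2.4,"z":-4,"wx":0,"wy":0,"wz":-5,"jaw":0.7},{"x":10.9,"y":2.57,"z":-4,"wx":0,"wy":0,"wz":-5.4,"jaw":0.7}]' 40; python3 - <<'E'
from h import *
print(waxes(shot("wrist"),.019,500))
print(waxes(shot("top"),.019,40))
to(.458,-.118,.018,np.radians(-91))
E
```

```text
clock: 7.9
tool_pos: [0.4571, -0.1194, 0.1454]
orientation: [-3.14, 0.0, -1.589]
wrist_force: [0.6, -0.2, 0.3]
gripper_width: 0.0728
gripper_force: 0.0
[(458, -118, 35, 50, -1), (425, -215, 35, 51, 17)]
[(460, -115, 29, 44, -1), (475, -326, 32, 52, -18), (570, 201, 33, 48, -1), (1137, 110, 36, 50, 26)]
shift [-0.06 -0.02  4.24] turn [-0.1 -0.  -0.2]
```

```bash
python3 -m pendant '[{"x":-0.03,"y":0,"z":1.5,"wx":0,"wy":0,"wz":0,"jaw":0.7},{"x":-0.05,"y":0,"z":3,"wx":0,"wy":0,"wz":0,"jaw":0.7},{"x":-0.05,"y":0,"z":4,"wx":0,"wy":0,"wz":0,"jaw":0.7},{"x":-0.05,"y":0,"z":4.24,"wx":0,"wy":0,"wz":0,"jaw":0.7},{"x":-0.05,"y":0,"z":4.24,"wx":0,"wy":0,"wz":0,"jaw":-1},{"x":-0.05,"y":0,"z":4.24,"wx":0,"wy":0,"wz":0,"jaw":-1},{"x":-0.05,"y":0,"z":4.24,"wx":0,"wy":0,"wz":0,"jaw":-1},{"x":-0.05,"y":0,"z":4.24,"wx":0,"wy":0,"wz":0,"jaw":-1}]' 40; python3 - <<'E'
from h import *
to(.5652,.1398,.090,np.radians(-96.4))
E
```

```text
clock: 9.0
tool_pos: [0.4593, -0.1158, 0.0196]
orientation: [-3.138, -0.0, -1.588]
wrist_force: [-1.3, 2.6, 6.7]
gripper_width: 0.0344
gripper_force: 41.3
shift [-8.58 -3.39 -2.34] turn [-0.2  0.   5.4]
```

```bash
python3 -m pendant '[{"x":0,"y":0,"z":-1.5,"wx":0,"wy":0,"wz":0,"jaw":-1},{"x":-0.5,"y":0,"z":-3,"wx":0,"wy":0,"wz":0,"jaw":-1},{"x":-2,"y":-0.7,"z":-3,"wx":0,"wy":0,"wz":1,"jaw":-1},{"x":-3.6,"y":-1.4,"z":-3,"wx":0,"wy":0,"wz":2,"jaw":-1},{"x":-5.2,"y":-2.1,"z":-3,"wx":0,"wy":0,"wz":3,"jaw":-1},{"x":-6.8,"y":-2.7,"z":-3,"wx":0,"wy":0,"wz":4,"jaw":-1},{"x":-8,"y":-3.2,"z":-2.6,"wx":0,"wy":0,"wz":5,"jaw":-1},{"x":-8.58,"y":-3.39,"z":-2.34,"wx":0,"wy":0,"wz":5.4,"jaw":-1}]' 40; python3 - <<'E'
from h import *
to(.5652,.1398,.027,np.radians(-96.4))
print(waxes(shot("wrist"),.025,500))
E
```

```text
clock: 10.0
tool_pos: [0.5643, 0.1413, 0.0869]
orientation: [3.141, -0.0, -1.682]
wrist_force: [-0.8, -0.9, -0.2]
gripper_width: 0.0352
gripper_force: 40.6
shift [ 0.04 -0.04  2.  ] turn [ 0.1 -0.   0. ]
[(568, 178, 51, 94, -6)]
```

```bash
python3 -m pendant '[{"x":0,"y":0,"z":0.5,"wx":0,"wy":0,"wz":0,"jaw":-1},{"x":0,"y":0,"z":1,"wx":0,"wy":0,"wz":0,"jaw":-1},{"x":0,"y":0,"z":1.5,"wx":0,"wy":0,"wz":0,"jaw":-1},{"x":0,"y":0,"z":1.9,"wx":0,"wy":0,"wz":0,"jaw":-1},{"x":0,"y":0,"z":2.05,"wx":0,"wy":0,"wz":0,"jaw":-1},{"x":0,"y":0,"z":2.07,"wx":0,"wy":0,"wz":0,"jaw":-1},{"x":0,"y":0,"z":2.07,"wx":0,"wy":0,"wz":0,"jaw":-0.1},{"x":0,"y":0,"z":2.07,"wx":0,"wy":0,"wz":0,"jaw":0.2}]' 40;  python3 - <<'E'
from h import *
to(.425,-.215,.145,np.radians(-73))
E
```

```text
clock: 11.05
tool_pos: [0.5645, 0.1398, 0.026]
orientation: [-3.141, 0.0, -1.683]
wrist_force: [0.6, -0.1, 0.5]
gripper_width: 0.0511
gripper_force: 0.0
shift [12.27  3.3  -3.97] turn [ -0.    0.  -23.4]
```

```bash
python3 -m pendant '[{"x":0,"y":0,"z":-1.8,"wx":0,"wy":0,"wz":0,"jaw":0.2},{"x":0.8,"y":0.2,"z":-3.5,"wx":0,"wy":0,"wz":0,"jaw":0.3},{"x":2.7,"y":0.7,"z":-4,"wx":0,"wy":0,"wz":-4,"jaw":0.7},{"x":4.7,"y":1.2,"z":-4,"wx":0,"wy":0,"wz":-8,"jaw":0.7},{"x":6.7,"y":1.8,"z":-4,"wx":0,"wy":0,"wz":-12,"jaw":0.7},{"x":8.7,"y":2.3,"z":-4,"wx":0,"wy":0,"wz":-16,"jaw":0.7},{"x":10.6,"y":2.8,"z":-4,"wx":0,"wy":0,"wz":-20,"jaw":0.7},{"x":12.27,"y":3.3,"z":-4,"wx":0,"wy":0,"wz":-23.4,"jaw":0.7}]' 40; python3 - <<'E'
from h import *
print(waxes(shot("wrist"),.019,500))
to(.425,-.215,.020,np.radians(-73))
E
```

```text
clock: 12.05
tool_pos: [0.4239, -0.2168, 0.1463]
orientation: [-3.14, -0.001, -1.272]
wrist_force: [1.1, -1.0, 0.6]
gripper_width: 0.0724
gripper_force: 0.0
[(422, -239, 35, 50, 17), (472, -327, 35, 51, -24)]
shift [-0.15 -0.16  4.21] turn [ 0.  -0.1  0.1]
```

The cake got knocked aside, to (422,-239). I re-aim.

```bash
python3 - <<'E'
from h import *
print(waxes(shot("wrist"),.019,500))
to(.422,-.239,.020,np.radians(-73))
E
```

```text
[(422, -240, 35, 50, 17), (472, -327, 35, 51, -24)]
shift [0.64 0.23 4.21] turn [-0.  -0.1 -0.2]
```

```bash
python3 -m pendant '[{"x":0.67,"y":0.24,"z":0.5,"wx":0,"wy":0,"wz":0,"jaw":0.7},{"x":0.67,"y":0.24,"z":2,"wx":0,"wy":0,"wz":0,"jaw":0.7},{"x":0.67,"y":0.24,"z":3.5,"wx":0,"wy":0,"wz":0,"jaw":0.7},{"x":0.67,"y":0.24,"z":4.15,"wx":0,"wy":0,"wz":0,"jaw":0.7},{"x":0.67,"y":0.24,"z":4.19,"wx":0,"wy":0,"wz":0,"jaw":0.3},{"x":0.67,"y":0.24,"z":4.19,"wx":0,"wy":0,"wz":0,"jaw":-1},{"x":0.67,"y":0.24,"z":4.19,"wx":0,"wy":0,"wz":0,"jaw":-1},{"x":0.67,"y":0.24,"z":4.19,"wx":0,"wy":0,"wz":0,"jaw":-1}]' 40; python3 - <<'E'
from h import *
to(.5588,.0822,.090,np.radians(-96.4))
E
```

```text
clock: 13.15
tool_pos: [0.4249, -0.2365, 0.0217]
orientation: [-3.139, -0.002, -1.274]
wrist_force: [-0.1, 0.1, 6.8]
gripper_width: 0.0347
gripper_force: 41.6
shift [-8.85 -7.38 -2.27] turn [-0.2 -0.1 23.4]
```

```bash
python3 -m pendant '[{"x":0,"y":0,"z":-1.5,"wx":0,"wy":0,"wz":0,"jaw":-1},{"x":-0.5,"y":-0.3,"z":-3,"wx":0,"wy":0,"wz":0,"jaw":-1},{"x":-2,"y":-1.6,"z":-3,"wx":0,"wy":0,"wz":5,"jaw":-1},{"x":-3.5,"y":-2.9,"z":-3,"wx":0,"wy":0,"wz":9,"jaw":-1},{"x":-5,"y":-4.2,"z":-3,"wx":0,"wy":0,"wz":13,"jaw":-1},{"x":-6.5,"y":-5.4,"z":-3,"wx":0,"wy":0,"wz":17,"jaw":-1},{"x":-7.8,"y":-6.5,"z":-2.6,"wx":0,"wy":0,"wz":21,"jaw":-1},{"x":-8.87,"y":-7.42,"z":-2.27,"wx":0,"wy":0,"wz":23.4,"jaw":-1}]' 40; python3 - <<'E'
from h import *
to(.559,.084,.027,np.radians(-96.4))
print(waxes(shot("wrist"),.025,500))
E
```

```text
clock: 14.15
tool_pos: [0.5592, 0.0852, 0.0877]
orientation: [3.141, 0.0, -1.684]
wrist_force: [1.1, 0.6, -0.5]
gripper_width: 0.0349
gripper_force: 40.9
shift [0.04 0.   2.02] turn [ 0.   0.  -0.1]
[(569, 179, 14, 34, 88), (562, 118, 50, 87, -6)]
```

```bash
python3 -m pendant '[{"x":0,"y":0,"z":0.5,"wx":0,"wy":0,"wz":0,"jaw":-1},{"x":0,"y":0,"z":1,"wx":0,"wy":0,"wz":0,"jaw":-1},{"x":0,"y":0,"z":1.5,"wx":0,"wy":0,"wz":0,"jaw":-1},{"x":0,"y":0,"z":1.9,"wx":0,"wy":0,"wz":0,"jaw":-1},{"x":0,"y":0,"z":2,"wx":0,"wy":0,"wz":0,"jaw":-1},{"x":0,"y":0,"z":2.03,"wx":0,"wy":0,"wz":0,"jaw":-1},{"x":0,"y":0,"z":2.03,"wx":0,"wy":0,"wz":0,"jaw":-0.1},{"x":0,"y":0,"z":2.03,"wx":0,"wy":0,"wz":0,"jaw":0.2}]' 40;  python3 - <<'E'
from h import *
to(.472,-.327,.145,np.radians(-114))
E
```

```text
clock: 15.2
tool_pos: [0.5591, 0.0833, 0.0274]
orientation: [-3.141, 0.0, -1.683]
wrist_force: [-0.0, 0.5, -0.0]
gripper_width: 0.0512
gripper_force: 0.0
shift [13.91  1.36 -3.93] turn [-0.   0.  17.6]
```

```bash
python3 -m pendant '[{"x":0,"y":0,"z":-1.8,"wx":0,"wy":0,"wz":0,"jaw":0.2},{"x":1,"y":0.1,"z":-3.5,"wx":0,"wy":0,"wz":0,"jaw":0.3},{"x":3,"y":0.3,"z":-4,"wx":0,"wy":0,"wz":3,"jaw":0.7},{"x":5,"y":0.5,"z":-4,"wx":0,"wy":0,"wz":6,"jaw":0.7},{"x":7.1,"y":0.7,"z":-4,"wx":0,"wy":0,"wz":9,"jaw":0.7},{"x":9.2,"y":0.9,"z":-4,"wx":0,"wy":0,"wz":12,"jaw":0.7},{"x":11.3,"y":1.1,"z":-4,"wx":0,"wy":0,"wz":15,"jaw":0.7},{"x":13.3,"y":1.3,"z":-4,"wx":0,"wy":0,"wz":17.6,"jaw":0.7}]' 40; python3 - <<'E'
from h import *
print(waxes(shot("wrist"),.019,500))
to(.472,-.327,.020,np.radians(-114))
E
```

```text
clock: 16.2
tool_pos: [0.4751, -0.3107, 0.1477]
orientation: [-3.14, 0.0, -1.991]
wrist_force: [1.0, -0.0, 0.6]
gripper_width: 0.0726
gripper_force: 0.0
[(472, -327, 35, 51, -25)]
shift [ 0.32 -0.13  4.24] turn [ 0.  -0.1 -0.5]
```

```bash
python3 - <<'E'
from h import *
print(waxes(shot("wrist"),.019,500))
print(pose()[0]);to(.472,-.327,.020,np.radians(-114.5))
E
```

```text
[(472, -328, 35, 51, -25)]
[ 0.47361258 -0.3135103   0.1470234 ]
shift [ 0.43 -0.14  4.23] turn [ 0.  -0.1  0.1]
```

```bash
python3 -m pendant '[{"x":0.52,"y":-0.14,"z":0.5,"wx":0,"wy":0,"wz":0,"jaw":0.7},{"x":0.52,"y":-0.14,"z":2,"wx":0,"wy":0,"wz":0,"jaw":0.7},{"x":0.52,"y":-0.14,"z":3.5,"wx":0,"wy":0,"wz":0,"jaw":0.7},{"x":0.52,"y":-0.14,"z":4.15,"wx":0,"wy":0,"wz":0,"jaw":0.7},{"x":0.52,"y":-0.14,"z":4.2,"wx":0,"wy":0,"wz":0,"jaw":0.3},{"x":0.52,"y":-0.14,"z":4.2,"wx":0,"wy":0,"wz":0,"jaw":-1},{"x":0.52,"y":-0.14,"z":4.2,"wx":0,"wy":0,"wz":0,"jaw":-1},{"x":0.52,"y":-0.14,"z":4.2,"wx":0,"wy":0,"wz":0,"jaw":-1}]' 40; python3 - <<'E'
from h import *
to(.5523,.0265,.090,np.radians(-96.4))
E
```

```text
clock: 17.3
tool_pos: [0.4744, -0.3253, 0.0235]
orientation: [-3.138, -0.0, -1.989]
wrist_force: [1.2, 1.5, 6.2]
gripper_width: 0.0347
gripper_force: 41.7
shift [-11.77   2.39  -2.23] turn [ -0.2  -0.  -17.6]
```

```bash
python3 -m pendant '[{"x":0,"y":0,"z":-1.5,"wx":0,"wy":0,"wz":0,"jaw":-1},{"x":-0.8,"y":0.2,"z":-3,"wx":0,"wy":0,"wz":0,"jaw":-1},{"x":-2.7,"y":0.6,"z":-3,"wx":0,"wy":0,"wz":-4,"jaw":-1},{"x":-4.6,"y":1,"z":-3,"wx":0,"wy":0,"wz":-8,"jaw":-1},{"x":-6.5,"y":1.4,"z":-3,"wx":0,"wy":0,"wz":-11,"jaw":-1},{"x":-8.4,"y":1.8,"z":-3,"wx":0,"wy":0,"wz":-14,"jaw":-1},{"x":-10.2,"y":2.1,"z":-2.6,"wx":0,"wy":0,"wz":-17,"jaw":-1},{"x":-11.77,"y":2.39,"z":-2.23,"wx":0,"wy":0,"wz":-17.6,"jaw":-1}]' 40; python3 - <<'E'
from h import *
shot("wrist"); shot("wrist")
to(.5523,.0265,.0285,np.radians(-96.4))
print(waxes(shot("wrist"),.025,500))
E
```

```text
clock: 18.3
tool_pos: [0.5515, 0.0291, 0.0883]
orientation: [-3.141, 0.001, -1.681]
wrist_force: [0.0, 0.4, -0.7]
gripper_width: 0.0348
gripper_force: 41.0
shift [ 0.13 -0.06  1.94] turn [0.1 0.  0.2]
[(562, 120, 20, 34, 85), (554, 62, 49, 87, -6)]
```

```bash
python3 -m pendant '[{"x":0.1,"y":-0.04,"z":0.5,"wx":0,"wy":0,"wz":0,"jaw":-1},{"x":0.1,"y":-0.04,"z":1,"wx":0,"wy":0,"wz":0,"jaw":-1},{"x":0.1,"y":-0.04,"z":1.5,"wx":0,"wy":0,"wz":0,"jaw":-1},{"x":0.1,"y":-0.04,"z":1.8,"wx":0,"wy":0,"wz":0,"jaw":-1},{"x":0.1,"y":-0.04,"z":1.93,"wx":0,"wy":0,"wz":0,"jaw":-1},{"x":0.1,"y":-0.04,"z":1.95,"wx":0,"wy":0,"wz":0,"jaw":-1},{"x":0.1,"y":-0.04,"z":1.95,"wx":0,"wy":0,"wz":0,"jaw":-0.1},{"x":0.1,"y":-0.04,"z":1.95,"wx":0,"wy":0,"wz":0,"jaw":0.2}]' 40;  python3 - <<'E'
from h import *
to(.45,.1,.30,0)
E
```

```text
clock: 19.45
tool_pos: [0.5524, 0.0239, 0.03]
orientation: [-3.141, 0.0, -1.683]
wrist_force: [-0.5, 0.9, -0.2]
gripper_width: 0.0512
gripper_force: 0.0
shift [-2.14  3.67 -9.  ] turn [ -0.   -0.  -96.4]
```

```bash
python3 -m pendant '[{"x":0,"y":0,"z":-1.5,"wx":0,"wy":0,"wz":0,"jaw":0.2},{"x":0,"y":0,"z":-3,"wx":0,"wy":0,"wz":-5,"jaw":0.2},{"x":0,"y":1,"z":-4.5,"wx":0,"wy":0,"wz":-15,"jaw":0.2},{"x":-0.4,"y":2,"z":-6,"wx":0,"wy":0,"wz":-25,"jaw":-1},{"x":-0.8,"y":3,"z":-7.5,"wx":0,"wy":0,"wz":-35,"jaw":-1},{"x":-1.4,"y":3.5,"z":-9,"wx":0,"wy":0,"wz":-45,"jaw":-1},{"x":-2,"y":3.67,"z":-9,"wx":0,"wy":0,"wz":-55,"jaw":-1},{"x":-2.14,"y":3.67,"z":-9,"wx":0,"wy":0,"wz":-65,"jaw":-1}]' 40;  python3 - <<'E'
from h import *
to(.48,.09,.30,0)
E
```

```text
clock: 20.45
tool_pos: [0.4497, 0.101, 0.3006]
orientation: [-3.139, -0.001, -0.541]
wrist_force: [-0.6, 0.8, -0.9]
gripper_width: 0.0001
gripper_force: 0.0
shift [ 1.06 -0.21  0.02] turn [ -0.1  -0.1 -31. ]
```

```bash
python3 -m pendant '[{"x":0.3,"y":-0.05,"z":0,"wx":0,"wy":0,"wz":-10,"jaw":-1},{"x":0.6,"y":-0.1,"z":0,"wx":0,"wy":0,"wz":-20,"jaw":-1},{"x":1,"y":-0.2,"z":0,"wx":0,"wy":0,"wz":-31,"jaw":-1},{"x":1.06,"y":-0.2,"z":0,"wx":0,"wy":0,"wz":-31,"jaw":-1},{"x":1.06,"y":-0.2,"z":0,"wx":0,"wy":0,"wz":-31,"jaw":-1},{"x":1.06,"y":-0.2,"z":0,"wx":0,"wy":0,"wz":-31,"jaw":-1},{"x":1.06,"y":-0.2,"z":0,"wx":0,"wy":0,"wz":-31,"jaw":-1},{"x":1.06,"y":-0.2,"z":0,"wx":0,"wy":0,"wz":-31,"jaw":-1}]' 40;  python3 - <<'E'
from h import *
p=shot("wrist","w2",scale=1.5); print(pose()[0])
print(waxes(p,.025,500))
for n in("tab","lid_press"): print(n,[(np.round(d["xyz"],3).tolist(),round(d["p"],2)) for d in robot.spot_in(n,p)][:7])
# predicted tab outlines for lid angles
c,s=np.cos(np.radians(-6.4)),np.sin(np.radians(-6.4)); H=np.array([.562+.055*c,.111+.055*s,.016])
for th in(1.65,1.75,1.88):
    for r in(.110,.136):
        for y in(-.040,-.090):
            x=-r*np.cos(th)+.005*np.sin(th); z=r*np.sin(th)+.005*np.cos(th)
            print(th,r,y,np.round(1.5*proj(p,H+[x*c-y*s,x*s+y*c,z])))
E
```

```text
clock: 21.45
tool_pos: [0.48, 0.0885, 0.2997]
orientation: [-3.142, -0.0, -0.007]
wrist_force: [-0.4, 0.2, -0.2]
gripper_width: -0.0002
gripper_force: 0.0
[0.48005339 0.08850839 0.29969909]
[(551, 21, 34, 48, -6), (559, 81, 34, 50, -7), (564, 137, 34, 50, -6), (571, 200, 34, 50, -6)]
tab [([0.645, 0.079, 0.02], 0.59), ([0.533, 0.112, 0.017], 0.54), ([0.551, 0.019, 0.023], 0.38)]
lid_press [([0.639, 0.084, 0.023], 0.63)]
1.65 0.11 -0.04 [428.  20.]
1.65 0.11 -0.09 [514.  30.]
1.65 0.136 -0.04 [433.   1.]
1.65 0.136 -0.09 [528.  12.]
1.75 0.11 -0.04 [430.  -1.]
1.75 0.11 -0.09 [517.  10.]
1.75 0.136 -0.04 [436. -27.]
1.75 0.136 -0.09 [532. -15.]
1.88 0.11 -0.04 [433. -26.]
1.88 0.11 -0.09 [519. -15.]
1.88 0.136 -0.04 [439. -61.]
1.88 0.136 -0.09 [535. -49.]
```

View pics/w2.png

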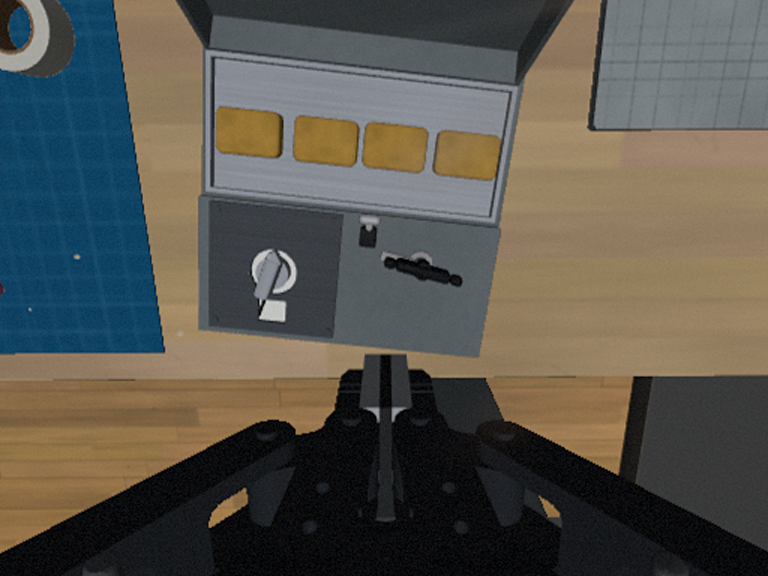

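All four cakes lie flat in the tray, in a row from (248,132) to (467,155). The tab is just above the picture, so I move forward to see it.

```bash
python3 -m pendant '[{"x":0.7,"y":0.4,"z":-0.2,"wx":0,"wy":0,"wz":0,"jaw":-1},{"x":1.4,"y":0.8,"z":-0.4,"wx":0,"wy":0,"wz":0,"jaw":-1},{"x":2.1,"y":1,"z":-0.6,"wx":0,"wy":0,"wz":0,"jaw":-1},{"x":2.7,"y":1.3,"z":-0.6,"wx":0,"wy":0,"wz":0,"jaw":-1},{"x":2.7,"y":1.3,"z":-0.6,"wx":0,"wy":0,"wz":0,"jaw":-1},{"x":2.7,"y":1.3,"z":-0.6,"wx":0,"wy":0,"wz":0,"jaw":-1},{"x":2.7,"y":1.3,"z":-0.6,"wx":0,"wy":0,"wz":0,"jaw":-1},{"x":2.7,"y":1.3,"z":-0.6,"wx":0,"wy":0,"wz":0,"jaw":-1}]' 40;  python3 - <<'E'
from h import *
p=shot("wrist","w3",scale=1.5); print(pose()[0])
for n in("tab","lid_press"): print(n,[(np.round(d["xyz"],3).tolist(),round(d["p"],2)) for d in robot.spot_in(n,p)][:7])
c,s=np.cos(np.radians(-6.4)),np.sin(np.radians(-6.4)); H=np.array([.562+.055*c,.111+.055*s,.016])
for th in(1.65,1.75,1.88):
    for r in(.110,.136):
        for y in(-.040,-.090):
            x=-r*np.cos(th)+.001*np.sin(th); z=r*np.sin(th)+.001*np.cos(th)
            print(th,r,y,np.round(1.5*proj(p,H+[x*c-y*s,x*s+y*c,z])))
E
```

```text
clock: 22.6
tool_pos: [0.5606, 0.0491, 0.318]
orientation: [-3.141, -0.001, -0.007]
wrist_force: [0.9, 0.2, 0.0]
gripper_width: -0.0002
gripper_force: 0.0
[0.56059895 0.04911513 0.31795025]
tab [([0.658, 0.105, 0.11], 0.86)]
lid_press [([0.652, 0.108, 0.116], 0.88)]
1.65 0.11 -0.04 [363. 172.]
1.65 0.11 -0.09 [438. 180.]
1.65 0.136 -0.04 [361. 170.]
1.65 0.136 -0.09 [443. 179.]
1.75 0.11 -0.04 [364. 155.]
1.75 0.11 -0.09 [440. 163.]
1.75 0.136 -0.04 [363. 147.]
1.75 0.136 -0.09 [446. 156.]
1.88 0.11 -0.04 [367. 133.]
1.88 0.11 -0.09 [442. 141.]
1.88 0.136 -0.04 [366. 117.]
1.88 0.136 -0.09 [449. 126.]
```

View pics/w3.png

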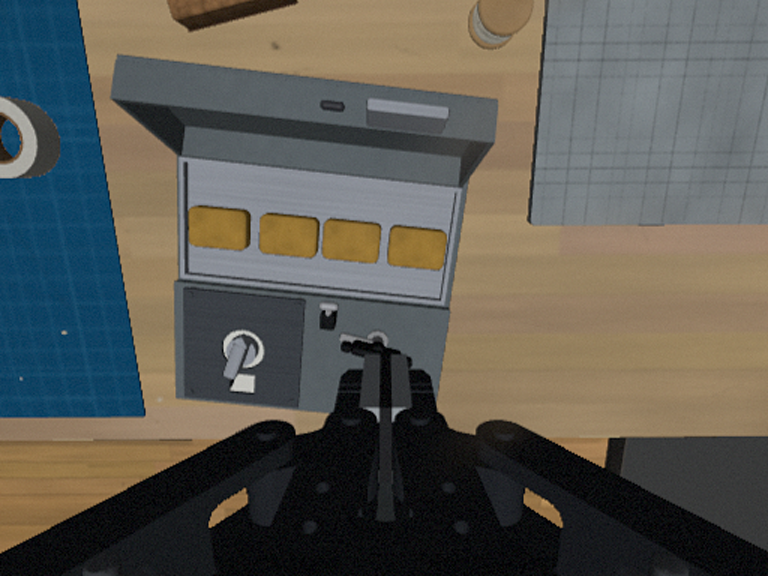

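Tab: tip outer edge at (367,97)–(449,107), root at (367,124)–(445,132). The lid is leaning far back.

```bash
python3 - <<'E'
from h import *
p=shot("wrist")
for n,u,v,z in [("tipL",367,97,.144),("tipR",449,107,.144),("rootL",367,124,.121),("rootR",445,132,.121),("floorFL",190,158,.016),("floorFR",460,190,.016),("lidtopL",118,56,.112),("lidtopR",497,100,.112)]:
    print(n,np.round(ray(p,u/1.5,v/1.5,z)*1000))
c,s=np.cos(np.radians(-6.4)),np.sin(np.radians(-6.4))
T=np.array([.670,.033]) 
to(.690,.035,.19,np.radians(-6.4))
E
```

```text
tipL [666.  60. 144.]
tipR [660.  11. 144.]
rootL [652.  61. 121.]
rootR [647.  10. 121.]
floorFL [632. 220.  16.]
floorFR [603. -17.  16.]
lidtopL [695. 220. 112.]
lidtopR [667. -25. 112.]
shift [4.31 0.44 4.26] turn [-0. -0.  6.]
```

```bash
python3 -m pendant '[{"x":0.8,"y":0.1,"z":0.6,"wx":0,"wy":0,"wz":1,"jaw":-1},{"x":1.6,"y":0.2,"z":1.3,"wx":0,"wy":0,"wz":2,"jaw":-1},{"x":2.4,"y":0.3,"z":2,"wx":0,"wy":0,"wz":3,"jaw":-1},{"x":3.3,"y":0.4,"z":2.8,"wx":0,"wy":0,"wz":5,"jaw":-1},{"x":4.08,"y":0.47,"z":3.6,"wx":0,"wy":0,"wz":6,"jaw":-1},{"x":4.08,"y":0.47,"z":4.2,"wx":0,"wy":0,"wz":6,"jaw":-1},{"x":4.08,"y":0.47,"z":4.26,"wx":0,"wy":0,"wz":6,"jaw":-1},{"x":4.08,"y":0.47,"z":4.26,"wx":0,"wy":0,"wz":6,"jaw":-1}]' 40;  python3 - <<'E'
from h import *
shot("wrist");to(.683,.034,.142,np.radians(-6.4))
E
```

```text
clock: 23.8
tool_pos: [0.6831, 0.0339, 0.1914]
orientation: [-3.141, -0.002, -0.111]
wrist_force: [1.0, 0.2, 1.1]
gripper_width: -0.0002
gripper_force: 0.0
shift [-0.01  0.    1.66] turn [-0.  -0.1  0. ]
```

```bash
python3 -m pendant '[{"x":0,"y":0,"z":0.3,"wx":0,"wy":0,"wz":0,"jaw":-1},{"x":0,"y":0,"z":0.6,"wx":0,"wy":0,"wz":0,"jaw":-1},{"x":0,"y":0,"z":0.9,"wx":0,"wy":0,"wz":0,"jaw":-1},{"x":0,"y":0,"z":1.2,"wx":0,"wy":0,"wz":0,"jaw":-1},{"x":0,"y":0,"z":1.4,"wx":0,"wy":0,"wz":0,"jaw":-1},{"x":0,"y":0,"z":1.6,"wx":0,"wy":0,"wz":0,"jaw":-1},{"x":0,"y":0,"z":1.6,"wx":0,"wy":0,"wz":0,"jaw":-1},{"x":0,"y":0,"z":1.6,"wx":0,"wy":0,"wz":0,"jaw":-1}]' 40;  python3 - <<'E'
from h import *
shot("wrist","w4",crop=(120,60,400,260),scale=2.8)
E
```

```text
clock: 24.85
tool_pos: [0.6833, 0.0339, 0.1422]
orientation: [3.142, -0.001, -0.112]
wrist_force: [0.7, 0.5, -0.2]
gripper_width: 0.0002
gripper_force: 0.0
```

View pics/w4.png

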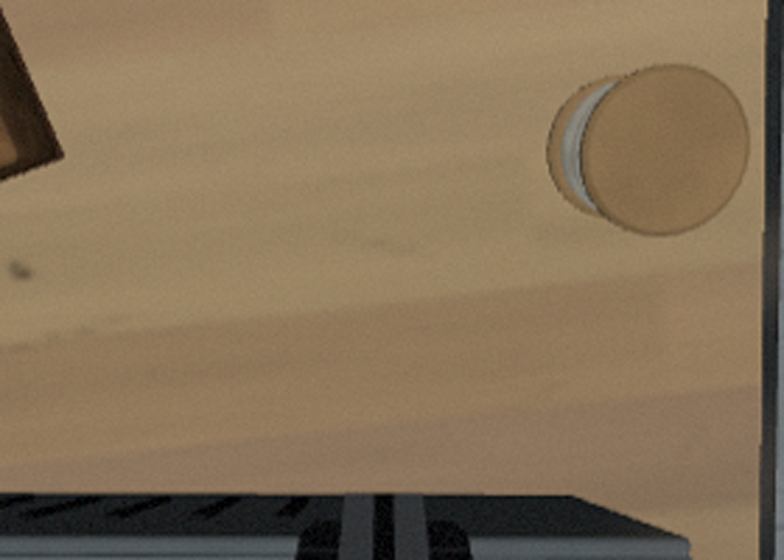

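The fingers stand behind the lid's ledge without contact, so I pull.

```bash
python3 -m pendant '[{"x":-0.3,"y":0,"z":0,"wx":0,"wy":0,"wz":0,"jaw":-1},{"x":-0.6,"y":0,"z":-0.05,"wx":0,"wy":0,"wz":0,"jaw":-1},{"x":-0.9,"y":0,"z":-0.1,"wx":0,"wy":0,"wz":0,"jaw":-1},{"x":-1.2,"y":0,"z":-0.15,"wx":0,"wy":0,"wz":0,"jaw":-1},{"x":-1.5,"y":0,"z":-0.2,"wx":0,"wy":0,"wz":0,"jaw":-1},{"x":-1.8,"y":0,"z":-0.22,"wx":0,"wy":0,"wz":0,"jaw":-1},{"x":-2.1,"y":0,"z":-0.25,"wx":0,"wy":0,"wz":0,"jaw":-1},{"x":-2.4,"y":0,"z":-0.27,"wx":0,"wy":0,"wz":0,"jaw":-1}]' 40
```

```text
clock: 25.9
tool_pos: [0.6108, 0.042, 0.1496]
orientation: [3.141, 0.001, -0.112]
wrist_force: [1.3, -0.2, -0.6]
gripper_width: 0.0002
gripper_force: 0.4
```

```bash
python3 -m pendant '[{"x":-0.3,"y":0,"z":0,"wx":0,"wy":0,"wz":0,"jaw":-1},{"x":-0.6,"y":0,"z":0,"wx":0,"wy":0,"wz":0,"jaw":-1},{"x":-0.9,"y":0,"z":0.05,"wx":0,"wy":0,"wz":0,"jaw":-1},{"x":-1.2,"y":0,"z":0.1,"wx":0,"wy":0,"wz":0,"jaw":-1},{"x":-1.5,"y":0,"z":0.1,"wx":0,"wy":0,"wz":0,"jaw":-1},{"x":-1.8,"y":0,"z":0.1,"wx":0,"wy":0,"wz":0,"jaw":-1},{"x":-1.9,"y":0,"z":0.1,"wx":0,"wy":0,"wz":0,"jaw":-1},{"x":-1.9,"y":0,"z":0.1,"wx":0,"wy":0,"wz":0,"jaw":-1}]' 40
```

```text
clock: 26.9
tool_pos: [0.5549, 0.0484, 0.1471]
orientation: [-3.142, -0.0, -0.112]
wrist_force: [0.2, -0.2, 0.2]
gripper_width: 0.0001
gripper_force: 0.0
```

Rise, wait, and look.

```bash
python3 -m pendant '[{"x":0,"y":0,"z":-1,"wx":0,"wy":0,"wz":0,"jaw":-1},{"x":0,"y":0,"z":-2,"wx":0,"wy":0,"wz":0,"jaw":-1},{"x":0,"y":0,"z":-3.5,"wx":0,"wy":0,"wz":0,"jaw":-1},{"x":0,"y":0,"z":-5,"wx":0,"wy":0,"wz":0,"jaw":-1},{"x":0,"y":0,"z":-5,"wx":0,"wy":0,"wz":0,"jaw":-1},{"x":0,"y":0,"z":-5,"wx":0,"wy":0,"wz":0,"jaw":-1},{"x":0,"y":0,"z":-5,"wx":0,"wy":0,"wz":0,"jaw":-1},{"x":0,"y":0,"z":-5,"wx":0,"wy":0,"wz":0,"jaw":-1}]' 40
python3 -m pendant '[{"x":-1,"y":0,"z":0,"wx":0,"wy":0,"wz":0,"jaw":-1},{"x":-2,"y":0,"z":0,"wx":0,"wy":0,"wz":0,"jaw":-1},{"x":-3,"y":0,"z":0,"wx":0,"wy":0,"wz":0,"jaw":-1},{"x":-3,"y":0,"z":0,"wx":0,"wy":0,"wz":0,"jaw":-1},{"x":-3,"y":0,"z":0,"wx":0,"wy":0,"wz":0,"jaw":-1},{"x":-3,"y":0,"z":0,"wx":0,"wy":0,"wz":0,"jaw":-1},{"x":-3,"y":0,"z":0,"wx":0,"wy":0,"wz":0,"jaw":-1},{"x":-3,"y":0,"z":0,"wx":0,"wy":0,"wz":0,"jaw":-1}]' 40
python3 -m pendant '[{"x":0,"y":0,"z":0,"wx":0,"wy":0,"wz":0,"jaw":-1},{"x":0,"y":0,"z":0,"wx":0,"wy":0,"wz":0,"jaw":-1},{"x":0,"y":0,"z":0,"wx":0,"wy":0,"wz":0,"jaw":-1},{"x":0,"y":0,"z":0,"wx":0,"wy":0,"wz":0,"jaw":-1},{"x":0,"y":0,"z":0,"wx":0,"wy":0,"wz":0,"jaw":-1},{"x":0,"y":0,"z":0,"wx":0,"wy":0,"wz":0,"jaw":-1},{"x":0,"y":0,"z":0,"wx":0,"wy":0,"wz":0,"jaw":-1},{"x":0,"y":0,"z":0,"wx":0,"wy":0,"wz":0,"jaw":-1}]' 40
python3 - <<'E'
from h import *
p=shot("wrist","w5",scale=1.5); print(pose()[0])
c,s=np.cos(np.radians(-6.4)),np.sin(np.radians(-6.4)); H=np.array([.562+.055*c,.111+.055*s,.016])
for th in(0,.08):
    for y in (-.125,.125):
        x=-.110*np.cos(th)+.03*np.sin(th); z=.110*np.sin(th)+.03
        print(th,np.round(1.5*proj(p,H+[x*c-y*s,x*s+y*c,z])))
E
```

```text
clock: 27.9
tool_pos: [0.5548, 0.0483, 0.2959]
orientation: [3.141, 0.001, -0.112]
wrist_force: [-0.9, 0.3, 0.9]
gripper_width: -0.0002
gripper_force: 0.0
clock: 28.9
tool_pos: [0.4657, 0.0583, 0.2966]
orientation: [3.141, 0.001, -0.112]
wrist_force: [-0.1, 0.1, 0.7]
gripper_width: -0.0001
gripper_force: 0.0
clock: 29.9
tool_pos: [0.4655, 0.0584, 0.2969]
orientation: [3.141, 0.0, -0.112]
wrist_force: [-0.2, -0.2, 0.2]
gripper_width: 0.0004
gripper_force: 0.0
[0.46552075 0.05835049 0.2969251 ]
0 [464. 204.]
0 [148. 204.]
0.08 [466. 201.]
0.08 [142. 201.]
```

View pics/w5.png

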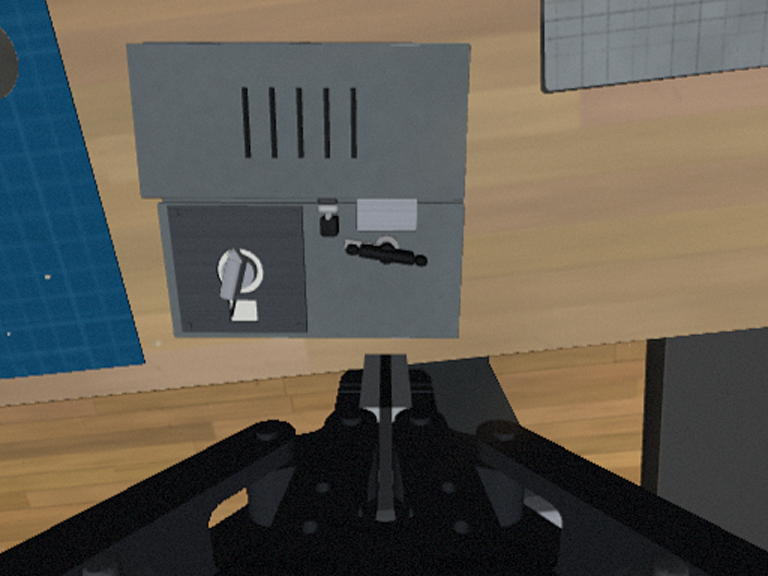

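The lid is over, front edge at row 200, resting on its catch. Next I press it at the front middle.

```bash
python3 - <<'E'
from h import *
to(.523,.1155,.085,np.radians(-6.4))
E
```

```text
shift [ 1.69 -2.11  7.06] turn [ 0. -0. -0.]
```

```bash
python3 -m pendant '[{"x":0.3,"y":-0.4,"z":1.2,"wx":0,"wy":0,"wz":0,"jaw":-1},{"x":0.7,"y":-0.8,"z":2.4,"wx":0,"wy":0,"wz":0,"jaw":-1},{"x":1,"y":-1.2,"z":3.6,"wx":0,"wy":0,"wz":0,"jaw":-1},{"x":1.3,"y":-1.6,"z":4.8,"wx":0,"wy":0,"wz":0,"jaw":-1},{"x":1.69,"y":-2.11,"z":6,"wx":0,"wy":0,"wz":0,"jaw":-1},{"x":1.69,"y":-2.11,"z":6.8,"wx":0,"wy":0,"wz":0,"jaw":-1},{"x":1.69,"y":-2.11,"z":7.05,"wx":0,"wy":0,"wz":0,"jaw":-1},{"x":1.69,"y":-2.11,"z":7.05,"wx":0,"wy":0,"wz":0,"jaw":-1}]' 40
python3 -m pendant '[{"x":0,"y":0,"z":0.2,"wx":0,"wy":0,"wz":0,"jaw":-1},{"x":0,"y":0,"z":0.35,"wx":0,"wy":0,"wz":0,"jaw":-1},{"x":0,"y":0,"z":0.45,"wx":0,"wy":0,"wz":0,"jaw":-1},{"x":0,"y":0,"z":0.5,"wx":0,"wy":0,"wz":0,"jaw":-1},{"x":0,"y":0,"z":0.55,"wx":0,"wy":0,"wz":0,"jaw":-1},{"x":0,"y":0,"z":0.6,"wx":0,"wy":0,"wz":0,"jaw":-1},{"x":0,"y":0,"z":0.65,"wx":0,"wy":0,"wz":0,"jaw":-1},{"x":0,"y":0,"z":0.7,"wx":0,"wy":0,"wz":0,"jaw":-1}]' 40
```

```text
clock: 30.95
tool_pos: [0.5231, 0.1154, 0.0858]
orientation: [3.141, -0.0, -0.112]
wrist_force: [1.7, 0.5, 0.2]
gripper_width: -0.0
gripper_force: 0.0
clock: 31.95
tool_pos: [0.5234, 0.1158, 0.066]
orientation: [-3.141, -0.001, -0.111]
wrist_force: [0.7, 0.2, -0.2]
gripper_width: 0.0001
gripper_force: 0.0
```

```bash
python3 -m pendant '[{"x":0,"y":0,"z":0.04,"wx":0,"wy":0,"wz":0,"jaw":-1},{"x":0,"y":0,"z":0.08,"wx":0,"wy":0,"wz":0,"jaw":-1},{"x":0,"y":0,"z":0.12,"wx":0,"wy":0,"wz":0,"jaw":-1},{"x":0,"y":0,"z":0.16,"wx":0,"wy":0,"wz":0,"jaw":-1},{"x":0,"y":0,"z":0.2,"wx":0,"wy":0,"wz":0,"jaw":-1},{"x":0,"y":0,"z":0.23,"wx":0,"wy":0,"wz":0,"jaw":-1},{"x":0,"y":0,"z":0.26,"wx":0,"wy":0,"wz":0,"jaw":-1},{"x":0,"y":0,"z":0.29,"wx":0,"wy":0,"wz":0,"jaw":-1}]' 40
```

```text
clock: 32.95
tool_pos: [0.523, 0.1155, 0.0598]
orientation: [3.141, -0.001, -0.111]
wrist_force: [-17.0, -0.7, 27.3]
gripper_width: 0.0001
gripper_force: 13.5
```

```bash
python3 -m pendant '[{"x":0,"y":0,"z":-1,"wx":0,"wy":0,"wz":0,"jaw":-1},{"x":0,"y":0.5,"z":-2,"wx":0,"wy":0,"wz":0,"jaw":-1},{"x":-1,"y":1,"z":-4,"wx":0,"wy":0,"wz":0,"jaw":-1},{"x":-2.3,"y":1.6,"z":-5,"wx":0,"wy":0,"wz":0,"jaw":-1},{"x":-3.2,"y":1.6,"z":-5,"wx":0,"wy":0,"wz":0,"jaw":-1},{"x":-3.2,"y":1.6,"z":-5,"wx":0,"wy":0,"wz":0,"jaw":-1},{"x":-3.2,"y":1.6,"z":-5,"wx":0,"wy":0,"wz":0,"jaw":-1},{"x":-3.2,"y":1.6,"z":-5,"wx":0,"wy":0,"wz":0,"jaw":-1}]' 40
python3 - <<'E'
from h import *
p=shot("wrist","w6",crop=(60,80,400,310),scale=2.3); print(pose()[0])
E
```

```text
clock: 33.95
tool_pos: [0.4225, 0.0785, 0.205]
orientation: [3.14, 0.001, -0.112]
wrist_force: [-0.6, -0.2, -0.6]
gripper_width: -0.0003
gripper_force: 0.0
[0.42252202 0.07849055 0.20502385]
```

View pics/w6.png

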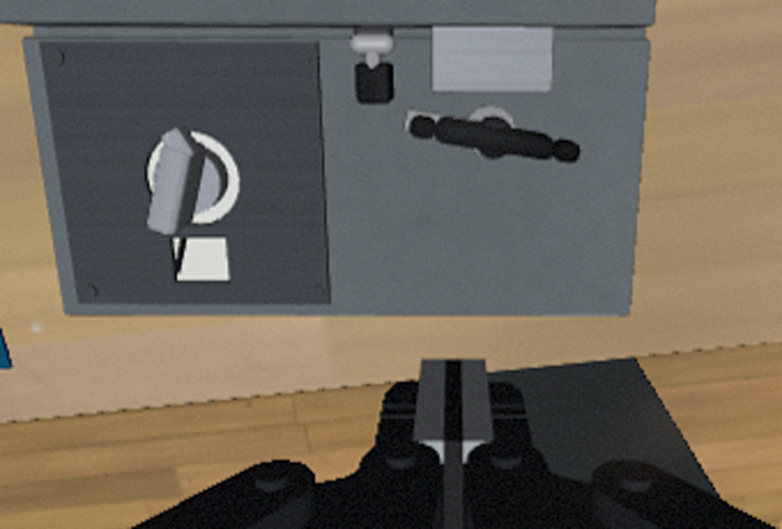

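Wing ends at crop (411,126) and (579,150). Cover plate corners at (38,42), (320,42), (331,304), (76,304). Wheel grip runs from its point (175,128) to (163,232).

```bash
python3 - <<'E'
from h import *
p=shot("wrist")
P=lambda u,v,z:ray(p,u/2.3+60,v/2.3+80,z)*1000
a,b=P(411,126,.058),P(579,150,.058); print("wing",np.round((a+b)/2,1),np.round(a-b,1),np.degrees(np.arctan2(*(a-b)[1::-1])))
q=[P(*c,.027) for c in((38,42),(320,42),(331,304),(76,304))]; print("plate",np.round(q,1).tolist(),np.round(np.mean(q,0),1))
a,b=P(175,128,.055),P(163,232,.055);d=a-b; print("bar",np.round(a,1),np.round(b,1),np.degrees(np.arctan2(d[1],d[0])))
print("tabfront",[np.round(P(u,v,.025),1).tolist() for u,v in((433,92),(552,92),(433,27),(552,27))])
m=np.mean(q,0)
to(.461,.064,.12,np.radians(75))
E
```

```text
wing [461.4  58.2  58. ] [16. 62.  0.] 75.52839748817233
plate [[516.7, 236.5, 27.0], [504.0, 123.5, 27.0], [393.0, 136.7, 27.0], [405.8, 249.8, 27.0]] [454.9 186.6  27. ]
bar [478.4 178.3  55. ] [439.2 191.8  55. ] -19.032331516736047
tabfront [[479.3, 80.5, 25.0], [473.8, 31.6, 25.0], [504.7, 77.5, 25.0], [499.3, 29.7, 25.0]]
shift [1.33 0.33 2.83] turn [  0.    0.1 -81.4]
```

```bash
python3 -m pendant '[{"x":0.2,"y":0.1,"z":0.3,"wx":0,"wy":0,"wz":-10.5,"jaw":-0.3},{"x":0.4,"y":0.2,"z":0.6,"wx":0,"wy":0,"wz":-21,"jaw":-0.3},{"x":0.6,"y":0.3,"z":1,"wx":0,"wy":0,"wz":-31.5,"jaw":-0.3},{"x":0.8,"y":0.4,"z":1.4,"wx":0,"wy":0,"wz":-42,"jaw":-0.3},{"x":1,"y":0.45,"z":1.8,"wx":0,"wy":0,"wz":-52.5,"jaw":-0.3},{"x":1.2,"y":0.5,"z":2.2,"wx":0,"wy":0,"wz":-63,"jaw":-0.3},{"x":1.3,"y":0.5,"z":2.6,"wx":0,"wy":0,"wz":-73,"jaw":-0.3},{"x":1.35,"y":0.5,"z":2.83,"wx":0,"wy":0,"wz":-82,"jaw":-0.3}]' 40
python3 - <<'E'
from h import *
shot("wrist");shot("wrist")
p=shot("wrist","w7",crop=(100,120,420,360),scale=2.4);to(.4615,.0585,.052,np.radians(75.5)); print(pose()[0],1)
E
```

```text
clock: 35.05
tool_pos: [0.4608, 0.0588, 0.1195]
orientation: [-3.14, 0.002, 1.324]
wrist_force: [0.3, -0.2, 0.4]
gripper_width: 0.0298
gripper_force: 0.0
shift [-0.    0.03  2.27] turn [-0.1  0.1 -0.1]
[0.46072304 0.05888119 0.12013735] 1
```

View pics/w7.png

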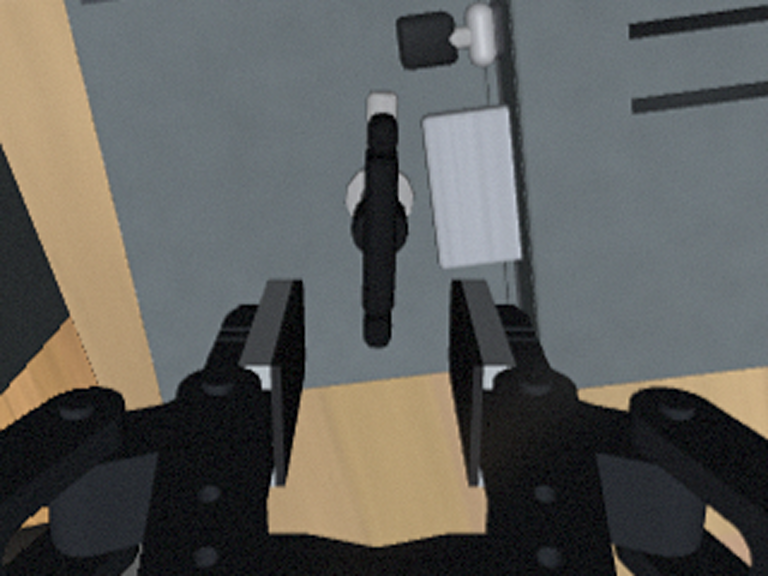

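```bash
python3 - <<'E'
from h import *
p=shot("wrist"); P=lambda u,v,z:np.round(ray(p,u/2.4+100,v/2.4+120,z)*1000,1)
print(P(380,225,.058),P(382,113,.058),P(377,348,.058),np.round(p["R"],2).tolist(),pose()[0])
E
```

```text
[462.4  62.7  58. ] [470.5  91.9  58. ] [452.4  27.6  58. ] [[0.97, -0.25, -0.0], [-0.24, -0.93, 0.28], [-0.07, -0.27, -0.96]] [0.46089998 0.05901868 0.12066717]
```

The wing lies centred between the open pads (column 378), so I grip it.

```bash
python3 -m pendant '[{"x":0.05,"y":0.02,"z":0.7,"wx":0,"wy":0,"wz":0,"jaw":-0.3},{"x":0.05,"y":0.02,"z":1.4,"wx":0,"wy":0,"wz":0,"jaw":-0.3},{"x":0.05,"y":0.02,"z":2,"wx":0,"wy":0,"wz":0,"jaw":-0.3},{"x":0.05,"y":0.02,"z":2.25,"wx":0,"wy":0,"wz":0,"jaw":-0.3},{"x":0.05,"y":0.02,"z":2.28,"wx":0,"wy":0,"wz":0,"jaw":-0.3},{"x":0.05,"y":0.02,"z":2.28,"wx":0,"wy":0,"wz":0,"jaw":-1},{"x":0.05,"y":0.02,"z":2.28,"wx":0,"wy":0,"wz":0,"jaw":-1},{"x":0.05,"y":0.02,"z":2.28,"wx":0,"wy":0,"wz":0,"jaw":-1}]' 40; python3 - <<'E'
from h import *
print(robot.get_obs()["moment"])
E
```

```text
clock: 36.25
tool_pos: [0.4619, 0.0606, 0.0532]
orientation: [3.141, -0.0, 1.319]
wrist_force: [-3.9, 1.2, 4.8]
gripper_width: 0.0086
gripper_force: 39.1
[ 0.41079719  1.29330614 -0.06462281]
```

```bash
python3 -m pendant '[{"x":0,"y":0,"z":0,"wx":0,"wy":0,"wz":5,"jaw":-1},{"x":0,"y":0,"z":0,"wx":0,"wy":0,"wz":10,"jaw":-1},{"x":0,"y":0,"z":0,"wx":0,"wy":0,"wz":15,"jaw":-1},{"x":0,"y":0,"z":0,"wx":0,"wy":0,"wz":20,"jaw":-1},{"x":0,"y":0,"z":0,"wx":0,"wy":0,"wz":25,"jaw":-1},{"x":0,"y":0,"z":0,"wx":0,"wy":0,"wz":30,"jaw":-1},{"x":0,"y":0,"z":0,"wx":0,"wy":0,"wz":35,"jaw":-1},{"x":0,"y":0,"z":0,"wx":0,"wy":0,"wz":40,"jaw":-1}]' 40
```

```text
clock: 37.25
tool_pos: [0.4632, 0.0598, 0.0533]
orientation: [3.139, -0.002, 0.618]
wrist_force: [5.4, -4.2, -0.9]
gripper_width: 0.0082
gripper_force: 39.0
```

```bash
python3 -m pendant '[{"x":0,"y":0,"z":0,"wx":0,"wy":0,"wz":6,"jaw":-1},{"x":0,"y":0,"z":0,"wx":0,"wy":0,"wz":12,"jaw":-1},{"x":0,"y":0,"z":0,"wx":0,"wy":0,"wz":18,"jaw":-1},{"x":0,"y":0,"z":0,"wx":0,"wy":0,"wz":24,"jaw":-1},{"x":0,"y":0,"z":0,"wx":0,"wy":0,"wz":30,"jaw":-1},{"x":0,"y":0,"z":0,"wx":0,"wy":0,"wz":36,"jaw":-1},{"x":0,"y":0,"z":0,"wx":0,"wy":0,"wz":42,"jaw":-1},{"x":0,"y":0,"z":0,"wx":0,"wy":0,"wz":42,"jaw":-1}]' 40; python3 - <<'E'
from h import *
print(robot.get_obs()["moment"])
E
```

```text
clock: 38.25
tool_pos: [0.4635, 0.0582, 0.0533]
orientation: [3.138, -0.004, -0.114]
wrist_force: [9.0, -11.4, -2.1]
gripper_width: 0.0082
gripper_force: 39.1
[-3.70178691 -3.03831873 -0.03914155]
```

```bash
python3 -m pendant '[{"x":0,"y":0,"z":0,"wx":0,"wy":0,"wz":0,"jaw":-0.3},{"x":0,"y":0,"z":0,"wx":0,"wy":0,"wz":0,"jaw":-0.3},{"x":0,"y":0,"z":-0.5,"wx":0,"wy":0,"wz":0,"jaw":-0.3},{"x":0,"y":0,"z":-1.5,"wx":0,"wy":0,"wz":0,"jaw":-0.3},{"x":-0.4,"y":-1,"z":-3,"wx":0,"wy":0,"wz":3,"jaw":-0.3},{"x":-0.8,"y":-2,"z":-4,"wx":0,"wy":0,"wz":6,"jaw":-0.3},{"x":-1.2,"y":-2.5,"z":-4,"wx":0,"wy":0,"wz":6,"jaw":-0.3},{"x":-1.2,"y":-2.5,"z":-4,"wx":0,"wy":0,"wz":6,"jaw":-0.3}]' 40
python3 - <<'E'
from h import *
p=shot("wrist","w8",crop=(60,60,460,360),scale=2); to(.455,.1865,.12,np.radians(-19))
E
```

```text
clock: 39.25
tool_pos: [0.4341, 0.1402, 0.1739]
orientation: [-3.14, -0.001, -0.214]
wrist_force: [0.9, -0.8, 0.3]
gripper_width: 0.03
gripper_force: 0.0
shift [ 0.34 -1.68  1.78] turn [-0.1 -0.   6.7]
```

View pics/w8.png

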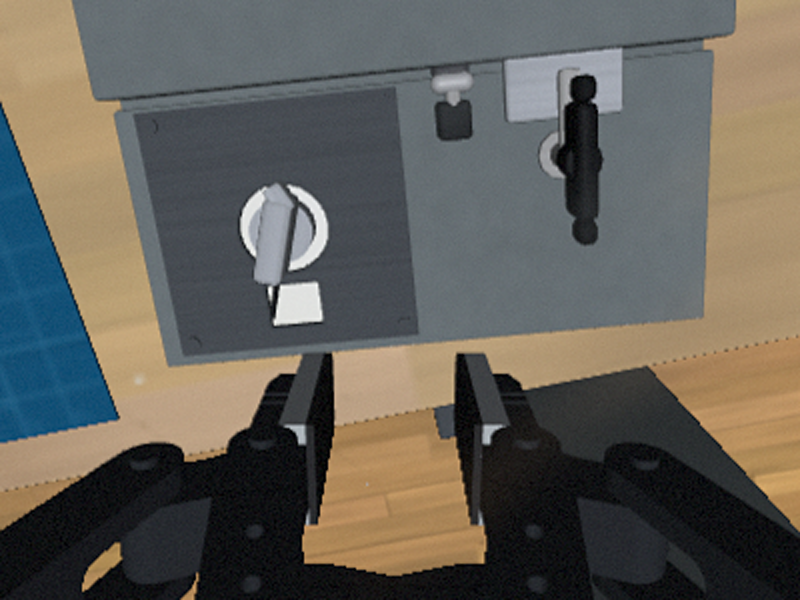

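The tongue lies over the tab, so the lid is locked. Now the wheel.

```bash
python3 -m pendant '[{"x":0.1,"y":-0.6,"z":0.6,"wx":0,"wy":0,"wz":2,"jaw":-0.3},{"x":0.2,"y":-1.2,"z":1.2,"wx":0,"wy":0,"wz":4,"jaw":-0.3},{"x":0.34,"y":-1.68,"z":1.78,"wx":0,"wy":0,"wz":6.7,"jaw":-0.3},{"x":0.34,"y":-1.68,"z":1.78,"wx":0,"wy":0,"wz":6.7,"jaw":-0.3},{"x":0.34,"y":-1.68,"z":1.78,"wx":0,"wy":0,"wz":6.7,"jaw":-0.3},{"x":0.34,"y":-1.68,"z":1.78,"wx":0,"wy":0,"wz":6.7,"jaw":-0.3},{"x":0.34,"y":-1.68,"z":1.78,"wx":0,"wy":0,"wz":6.7,"jaw":-0.3},{"x":0.34,"y":-1.68,"z":1.78,"wx":0,"wy":0,"wz":6.7,"jaw":-0.3}]' 40
python3 - <<'E'
from h import *
p=shot("wrist","w9",crop=(140,120,380,300),scale=3); to(.455,.1865,.048,np.radians(-19))
E
```

```text
clock: 40.3
tool_pos: [0.4552, 0.186, 0.1194]
orientation: [-3.141, -0.0, -0.334]
wrist_force: [-0.3, -0.0, -0.5]
gripper_width: 0.0296
gripper_force: 0.0
shift [-0.01 -0.01  2.38] turn [-0.  -0.  -0.1]
```

View pics/w9.png

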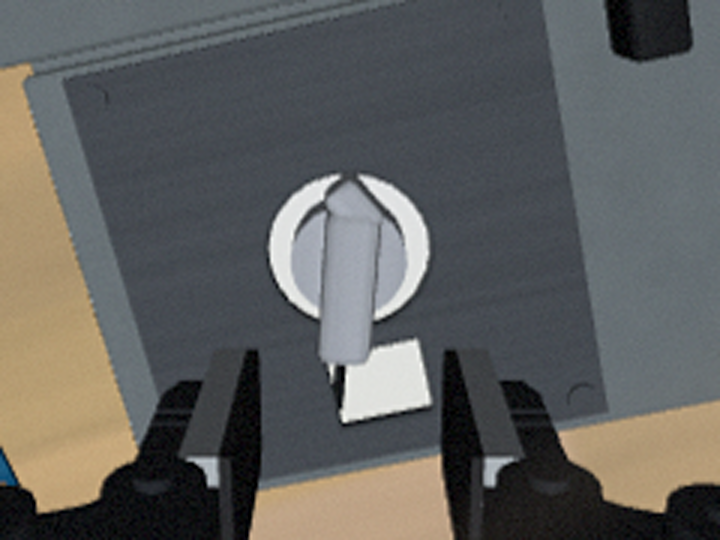

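```bash
python3 -m pendant '[{"x":0,"y":0,"z":0.8,"wx":0,"wy":0,"wz":0,"jaw":-0.3},{"x":0,"y":0,"z":1.6,"wx":0,"wy":0,"wz":0,"jaw":-0.3},{"x":0,"y":0,"z":2.2,"wx":0,"wy":0,"wz":0,"jaw":-0.3},{"x":0,"y":0,"z":2.38,"wx":0,"wy":0,"wz":0,"jaw":-0.3},{"x":0,"y":0,"z":2.38,"wx":0,"wy":0,"wz":0,"jaw":-0.3},{"x":0,"y":0,"z":2.38,"wx":0,"wy":0,"wz":0,"jaw":-1},{"x":0,"y":0,"z":2.38,"wx":0,"wy":0,"wz":0,"jaw":-1},{"x":0,"y":0,"z":2.38,"wx":0,"wy":0,"wz":0,"jaw":-1}]' 40
python3 -m pendant '[{"x":0,"y":0,"z":0,"wx":0,"wy":0,"wz":7,"jaw":-1},{"x":0,"y":0,"z":0,"wx":0,"wy":0,"wz":14,"jaw":-1},{"x":0,"y":0,"z":0,"wx":0,"wy":0,"wz":21,"jaw":-1},{"x":0,"y":0,"z":0,"wx":0,"wy":0,"wz":28,"jaw":-1},{"x":0,"y":0,"z":0,"wx":0,"wy":0,"wz":35,"jaw":-1},{"x":0,"y":0,"z":0,"wx":0,"wy":0,"wz":42,"jaw":-1},{"x":0,"y":0,"z":0,"wx":0,"wy":0,"wz":49,"jaw":-1},{"x":0,"y":0,"z":0,"wx":0,"wy":0,"wz":56,"jaw":-1}]' 40
```

```text
clock: 41.35
tool_pos: [0.4557, 0.1865, 0.0487]
orientation: [-3.14, -0.001, -0.333]
wrist_force: [-1.2, 1.2, 4.5]
gripper_width: 0.011
gripper_force: 42.8
clock: 42.35
tool_pos: [0.4558, 0.1866, 0.0487]
orientation: [-3.139, 0.001, -1.314]
wrist_force: [-0.4, 2.2, 3.6]
gripper_width: 0.011
gripper_force: 42.7
```

```bash
python3 -m pendant '[{"x":0,"y":0,"z":0,"wx":0,"wy":0,"wz":7,"jaw":-1},{"x":0,"y":0,"z":0,"wx":0,"wy":0,"wz":14,"jaw":-1},{"x":0,"y":0,"z":0,"wx":0,"wy":0,"wz":21,"jaw":-1},{"x":0,"y":0,"z":0,"wx":0,"wy":0,"wz":28,"jaw":-1},{"x":0,"y":0,"z":0,"wx":0,"wy":0,"wz":35,"jaw":-1},{"x":0,"y":0,"z":0,"wx":0,"wy":0,"wz":42,"jaw":-1},{"x":0,"y":0,"z":0,"wx":0,"wy":0,"wz":49,"jaw":-1},{"x":0,"y":0,"z":0,"wx":0,"wy":0,"wz":56,"jaw":-1}]' 40
python3 -m pendant '[{"x":0,"y":0,"z":0,"wx":0,"wy":0,"wz":8,"jaw":-1},{"x":0,"y":0,"z":0,"wx":0,"wy":0,"wz":16,"jaw":-1},{"x":0,"y":0,"z":0,"wx":0,"wy":0,"wz":24,"jaw":-1},{"x":0,"y":0,"z":0,"wx":0,"wy":0,"wz":32,"jaw":-1},{"x":0,"y":0,"z":0,"wx":0,"wy":0,"wz":40,"jaw":-1},{"x":0,"y":0,"z":0,"wx":0,"wy":0,"wz":48,"jaw":-1},{"x":0,"y":0,"z":0,"wx":0,"wy":0,"wz":55.3,"jaw":-1},{"x":0,"y":0,"z":0,"wx":0,"wy":0,"wz":55.3,"jaw":-1}]' 40
python3 -m pendant '[{"x":0,"y":0,"z":0,"wx":0,"wy":0,"wz":0,"jaw":-0.3},{"x":0,"y":0,"z":0,"wx":0,"wy":0,"wz":0,"jaw":-0.3},{"x":0,"y":0,"z":-0.5,"wx":0,"wy":0,"wz":0,"jaw":-0.3},{"x":0,"y":0,"z":-1.5,"wx":0,"wy":0,"wz":0,"jaw":-0.3},{"x":0,"y":0,"z":-3,"wx":0,"wy":0,"wz":0,"jaw":-0.3},{"x":0,"y":0,"z":-4.5,"wx":0,"wy":0,"wz":0,"jaw":-0.3},{"x":-1,"y":0,"z":-5,"wx":0,"wy":0,"wz":0,"jaw":-0.3},{"x":-1,"y":0,"z":-5,"wx":0,"wy":0,"wz":0,"jaw":-0.3}]' 40
python3 - <<'E'
from h import *
p=shot("wrist","w10",crop=(100,80,400,300),scale=2.6)
E
```

```text
clock: 43.35
tool_pos: [0.4559, 0.1866, 0.0487]
orientation: [-3.141, 0.002, -2.292]
wrist_force: [0.4, 1.0, 4.2]
gripper_width: 0.0113
gripper_force: 42.7
clock: 44.35
tool_pos: [0.4559, 0.1865, 0.0487]
orientation: [3.14, 0.002, 3.031]
wrist_force: [1.8, 1.1, 4.8]
gripper_width: 0.0111
gripper_force: 42.9
clock: 45.35
tool_pos: [0.4863, 0.1827, 0.1997]
orientation: [3.14, 0.002, 3.029]
wrist_force: [-0.3, 0.1, -0.9]
gripper_width: 0.03
gripper_force: 0.0
```

View pics/w10.png

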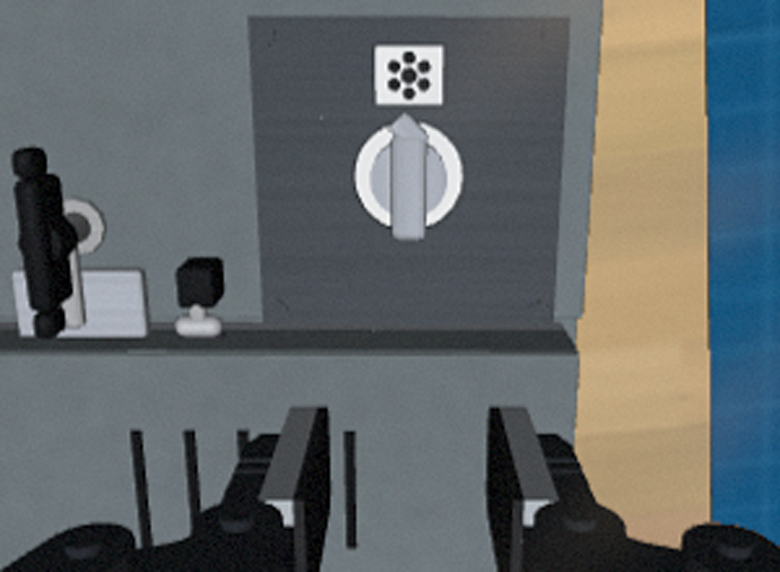

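The rosette stands centred in the window at (409,75), the tongue is over the tab, and the gripper is clear.

```bash
python3 -c "
from station import robot
print(robot.job_done())"
```

```text
the job is handed in; nothing more can be done
None
```

The job is done and handed in at about 45 s: all four cakes are in the tray, the lid is shut and locked with the tongue over its tab, and the rosette is centred in the window; the bystanders were not touched.

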